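# Make up a counter order on the pick-up slide

## Robot

A 7-joint arm with a two-finger parallel gripper is mounted at the origin on the work surface. World frame = base frame: x ahead of the robot, y to its left, z up, the work surface at z = 0. Lengths are in m, angles in rad, forces in N, time in s.
With the tool pointing down it reaches from about 0.425 to 0.95 m from the base axis. Payload 16.7 kg.
Tool frame: the origin (TCP) lies at the very end of the fingers, on their centre line; the grasp point (between the pads) lies 19 mm behind it; z points along the fingers, y is the line along which they close (so a half turn about z gives the same grasp; the last joint's range is limited). The gripper opens to 94 mm and grips with 3 to 60 N. Pads are 16 mm wide; open, the fingers measure 119 mm over their backs; the gripper's body (75 mm by 177 mm) begins 78 mm behind the grasp point.
Start: joints at [-1.252, 0.426, 0.074, 1.606, -0.034, 1.111, -0.067], TCP at [0.305, 0.602, 0.205] pointing down, gripper open.
Joint ranges: [-2.85, 2.85], [-0.5, 2.14], [-1.23, 1.37], [0.21, 2.46], [-1.02, 4.16], [0.16, 2.05], [-2.73, 2.73]. Speed limits (rad/s): [1.89, 1.89, 2.39, 2.39, 3.01, 3.01, 3.01].

## Interface

Orientations are given as a unit quaternion [w, x, y, z].
In Python, from bench import sense, cams, arm gives the robot as it stands. The module is installed in compiled form; this text tells all that it offers.
- The arm moves only by the shell command python3 -m handwheel 'ROWS' [OPENING] [FORCE]. ROWS is JSON, a list of rows, each a list of 6 numbers: the shift along the tool's x, y, z each as a share of 0.04 m, from -1 to 1, then the turn, a rotation vector about the tool's x, y, z each as a share of 0.08 rad, from -1 to 1. In form: [[dx, dy, dz, rx, ry, rz], ...]. A call has 1 to 8 rows; each row shifts and turns the commanded pose from where the row before left it, along the tool's axes as they then stand; what a row does not reach is not made up. A row lasts 1/12 s, in which the tool goes at most 41.7 mm and 7.16 degrees, less where a joint would pass 70% of its speed; a pose out of reach is approached as far as the arm can. A call with a number of a shift or a turn outside -1 to 1 is refused whole. A call with a gripper value outside its range is refused whole. OPENING is the closure, from -1 (fully open) to 1 (shut), set as the call begins (- or left out, the last holds). The fingers move at their own pace and stop on an object; FORCE is the grip in N (left out, the last holds). Time passes only in rows, so rows that do not move let the fingers close. It gives the time, the measured TCP pose, the force, the opening and the grip force at its end, in the units of the state.
- sense(): the state, without advancing time (a new reading comes with each control period).
- cams.capture(name): name is "scene" or "top" or "wrist"; returns the picture (384x512x3 uint8, blue, green, red); there is no depth.
- cams.get_calibration(name): a dict with "camera_matrix" (3x3 intrinsics, pixels), "view" (4x4, takes a point from world to camera coordinates). Camera axes: x right, y down, z forward; pixel columns grow to the right and rows downward; lengths in m; the calibration is good to about 2 mm. A picture is of the moment at which its call begins: read the wrist's pose just before it. get_calibration takes no time and is no camera call; for the wrist camera it gives the pose at the moment of the call.
- arm.sign_off(): hands the job in; it is judged then, once.
The state is a dict: "clock": time; "joint_positions": joint angles; "joint_velocities": joint speeds; "effort": joint torques, N m; "eef_pos": TCP position; "tool_rot": TCP orientation; "contact_force": force on the tool from outside, world axes, zero at the start; "wrist_torque": the same for the moment, N m; "finger_gap": finger opening in m; "finger_force": force on a finger pad.
Only numpy, scipy, OpenCV 4.12 (cv2) and the standard library are available. Lean on these libraries where they do the work, as an engineer would, in place of code of your own. Each camera call takes 0.05 s, during which the arm holds its last target. There are 200 camera calls.

## Task

Make up the customer's order on the pick-up slide: first draw the empty blue tray fully home against the green loading stop. There, stack all the flat cartons on the counter into one squarely aligned pile on the tray's white outline, long sides along the slide, and stand the fallen oil bottle upright on the yellow disc. Once everything is in place, slide the laden tray fully home against the red pick-up stop with the pile still square and the bottle still standing, and leave the other things on the counter alone.

Things in the scene. Friction and masses are not known exactly. Their poses are not given: they have to be found in the camera images.
- carton1: Flat rigid parts carton, white with a red stripe, paper label on top; 56 mm (its x) by 80 mm (its y) by 20 mm high (z). Origin at the centre of its underside. Lies flat on the counter at the start; may be absent.
- carton2: Flat rigid parts carton, yellow with a blue stripe, paper label on top; 56 mm (its x) by 80 mm (its y) by 20 mm high (z). Origin at the centre of its underside. Lies flat on the counter at the start; may be absent.
- carton3: Flat rigid parts carton, brown cardboard with a red stripe, paper label on top; 56 mm (its x) by 80 mm (its y) by 20 mm high (z). Origin at the centre of its underside. Lies flat on the counter at the start; may be absent.
- carton4: Flat rigid parts carton, orange with a blue stripe, paper label on top; 56 mm (its x) by 80 mm (its y) by 20 mm high (z). Origin at the centre of its underside. Lies flat on the counter at the start; may be absent.
- carton5: Flat rigid parts carton, green with a red stripe, paper label on top; 56 mm (its x) by 80 mm (its y) by 20 mm high (z). Origin at the centre of its underside. Lies flat on the counter at the start; may be absent.
- bottle: Flat-sided black plastic oil bottle with yellow label and red screw cap: body 40 mm (its x) by 50 mm (its y) by 95 mm high (z), cap 24 mm across reaching to 120 mm, 0.18 kg. Origin at the centre of its underside, z points to the cap. At the start it lies toppled on the counter on one 50 mm wide side, its y axis level, so that the 40 mm thickness is vertical.
- pile_mark (a point): Centre of the white carton-sized outline on the blue tray's top face; x is across the tray, y along the slide towards the red pick-up stop, z up. The cartons' long side (80 mm) lies along y. The deck's top face, 22 mm above the counter, holds this point; the deck is 130 mm (x) by 260 mm (y), flat, without rim, and reaches from 120 mm on the -y side to 140 mm on the +y side of this point.
- bottle_mark (a point): Centre of the yellow disc (58 mm across) on the tray's top face, 110 mm along +y from pile_mark; same axes.
- tray_grip (a point): Point to grip the tray's upright square post (16 by 16 mm, from the deck up to 100 mm above the counter, red tip), 85 mm above the counter, on the tray's axis, 95 mm along -y from pile_mark; same axes. Moves with the tray.
- tray (a joint): Position of the blue tray along its slide, m: 0 = against the loading stop (green end plate, robot's right), 0.16 = against the pick-up stop (red end plate, robot's left). Stays where it is left (about 2 N friction).
- pen_cup: Bystander: black pen cup, 72 mm across, 90 mm high, pens to 150 mm. Origin at the centre of its underside.
- card_terminal: Bystander: grey card terminal 120 by 75 by 30 mm. Origin at the centre of its underside.
- grease_tin: Bystander: red tin, 70 mm across, 60 mm high. Origin at the centre of its underside.
- tape_roll: Bystander: roll of clear tape lying flat, 90 mm across, 24 mm high. Origin at the centre of its underside.
- notepad: Bystander: yellow notepad 100 by 75 by 14 mm. Origin at the centre of its underside.
- prop_nut: Bystander: brass propeller nut, 60 mm across, 30 mm high. Origin at the centre of its underside.
There are look-alikes about, which are no part of the job. What is shaped like the carton4 but purple is not meant.

How it is judged:
On the way, in this order (a step that is already met when the one before it is completed fails the run):
1. the empty tray is drawn home against the green loading stop (value of joint tray below 0.006 m), for 0.2 s.
2. at the loading stop, all cartons lie in a square pile on the outline and the bottle stands on the disc, let go (value of joint tray below 0.01 m and contact force between the fingers and bottle below 0.1 N and contact force between the fingers and carton1 below 0.1 N and contact force between the fingers and carton2 below 0.1 N and contact force between the fingers and carton3 below 0.1 N and contact force between the fingers and carton4 below 0.1 N and contact force between the fingers and carton5 below 0.1 N and x of carton1 in the frame of pile_mark between -0.01 and 0.01 m and y of carton1 in the frame of pile_mark between -0.01 and 0.01 m and angle between the y axis of each of carton1, carton2, carton3, carton4, carton5 and the y axis of pile_mark, either way round below 0.12 rad and angle between the z axis of each of carton1, carton2, carton3, carton4, carton5 and the z axis of pile_mark, either way round below 0.06 rad and linear speed of each of carton1, carton2, carton3, carton4, carton5, bottle below 0.03 m/s and x of carton2 in the frame of pile_mark between -0.01 and 0.01 m and y of carton2 in the frame of pile_mark between -0.01 and 0.01 m and x of carton3 in the frame of pile_mark between -0.01 and 0.01 m and y of carton3 in the frame of pile_mark between -0.01 and 0.01 m and x of carton4 in the frame of pile_mark between -0.01 and 0.01 m and y of carton4 in the frame of pile_mark between -0.01 and 0.01 m and x of carton5 in the frame of pile_mark between -0.01 and 0.01 m and y of carton5 in the frame of pile_mark between -0.01 and 0.01 m and horizontal distance between bottle and bottle_mark below 0.018 m and angle between bottle's own z axis and vertical below 0.1 rad and z of bottle in the frame of bottle_mark between -0.006 and 0.006 m), for 0.3 s.
At the end, for the whole second after the job is handed in: Tray within 6 mm of the red stop; every carton flat in one pile, within 10 mm of the outline's centre along and across, long side within 0.12 rad of the slide; bottle upright on the tray within 18 mm of the disc's centre; all at rest and let go (value of joint tray above 0.154 m and x of carton1 in the frame of pile_mark between -0.01 and 0.01 m and y of carton1 in the frame of pile_mark between -0.01 and 0.01 m and angle between the y axis of each of carton1, carton2, carton3, carton4, carton5 and the y axis of pile_mark, either way round below 0.12 rad and angle between the z axis of each of carton1, carton2, carton3, carton4, carton5 and the z axis of pile_mark, either way round below 0.06 rad and linear speed of each of carton1, carton2, carton3, carton4, carton5, bottle below 0.03 m/s and x of carton2 in the frame of pile_mark between -0.01 and 0.01 m and y of carton2 in the frame of pile_mark between -0.01 and 0.01 m and x of carton3 in the frame of pile_mark between -0.01 and 0.01 m and y of carton3 in the frame of pile_mark between -0.01 and 0.01 m and x of carton4 in the frame of pile_mark between -0.01 and 0.01 m and y of carton4 in the frame of pile_mark between -0.01 and 0.01 m and x of carton5 in the frame of pile_mark between -0.01 and 0.01 m and y of carton5 in the frame of pile_mark between -0.01 and 0.01 m and horizontal distance between bottle and bottle_mark below 0.018 m and angle between bottle's own z axis and vertical below 0.1 rad and z of bottle in the frame of bottle_mark between -0.006 and 0.006 m); the robot touches nothing.
It fails at once if another thing on the counter is pushed more than 40 mm or tipped over (distance of any of pen_cup, card_terminal, grease_tin, tape_roll, notepad, prop_nut from where it was at the start of the episode above 0.04 m or angle between any of pen_cup, card_terminal, grease_tin, tape_roll, notepad, prop_nut's own z axis and vertical above 0.5 rad).
Of carton1, carton2, carton3, carton4, carton5 only 3 to 5 are there at a start; the rules pass over those that are not, and their reading is None.
Once in a run the grip may slacken for a moment while it holds something.
It also fails if it takes over 210 s, if anything falls off the work surface, if the arm or the gripper's body presses on something with over 40 N, if the wrist force passes 120 N, or if a joint passes its speed limit or range.

## Working session

There is one attempt and no reset: what is moved stays moved. The work goes in short steps, Python scripts to look and compute and a shell command to move; the robot and the scene stay as the last step left them, time stands still between calls to the robot, and variables do not carry over. Pictures are saved under pics/ and viewed, at most 14 in all, crops included, and the job is handed in when it is done.

```bash
mkdir -p pics; ls
python3 - <<'E'
from bench import sense,cams,arm
import cv2
s=sense();print(s)
for n in("scene","top"):
    cv2.imwrite(f"pics/{n}0.png",cams.capture(n))
    c=cams.get_calibration(n);print(n,c)
E
```

```text
pics
{'clock': 0.0, 'joint_positions': array([-1.25153563,  0.42672788,  0.07385747,  1.60660296, -0.03406846,
        1.11081244, -0.06710699]), 'joint_velocities': array([-3.34370080e-04,  4.03414699e-04,  2.13251532e-04, -1.52282569e-03,
       -4.90062099e-05,  3.19783491e-04, -2.46270949e-04]), 'effort': array([-3.20150066e-04, -9.35815287e+01,  3.66702028e+00, -4.54166436e+01,
       -4.87950118e-02,  2.02529185e-02,  1.53080973e-04]), 'eef_pos': array([0.3047936 , 0.60177184, 0.20478037]), 'tool_rot': array([-8.80012690e-05,  2.32255103e-01,  9.72654692e-01, -6.39767076e-04]), 'contact_force': array([ 0.50544248,  0.27029555, -0.065198  ]), 'wrist_torque': array([-0.00324655,  0.02170343,  0.07193947]), 'finger_force': 0.0, 'finger_gap': 0.0938147990454752}
scene {'camera_matrix': array([[434.2747458 ,   0.        , 259.34081084],
       [  0.        , 434.2747458 , 190.84873564],
       [  0.        ,   0.        ,   1.        ]]), 'view': array([[ 0.66794117,  0.74400102, -0.01780662, -0.27797336],
       [ 0.54457818, -0.50493345, -0.66968411, -0.2648867 ],
       [-0.50723682,  0.4376125 , -0.74243256,  1.55093071],
       [ 0.        ,  0.        ,  0.        ,  1.        ]])}
top {'camera_matrix': array([[393.71153546,   0.        , 255.64582327],
       [  0.        , 393.71153546, 195.43005689],
       [  0.        ,   0.        ,   1.        ]]), 'view': array([[-0.01582654, -0.99986468, -0.0044888 , -0.06984498],
       [-0.99280729,  0.01624734, -0.11861579,  0.53177307],
       [ 0.11867266,  0.00257924, -0.99293008,  1.27703708],
       [ 0.        ,  0.        ,  0.        ,  1.        ]])}
```

View pics/scene0.png

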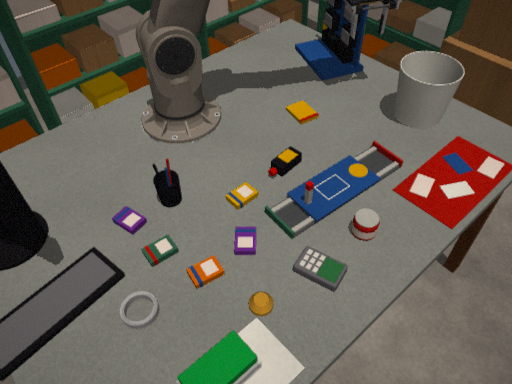

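View pics/top0.png

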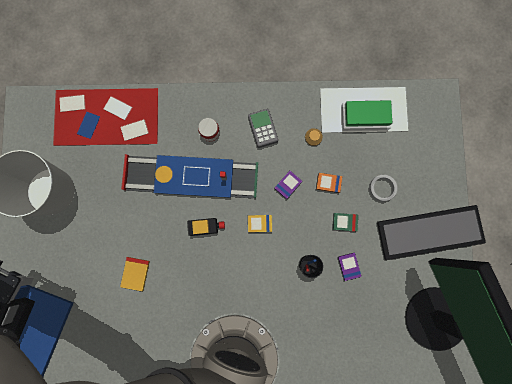

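The pictures show three true cartons: yellow (top px 260,224), orange (329,183) and green (345,222). Two purple look-alikes are at (288,184) and (349,266). The bottle is at (206,227) with its cap to the right. The tray spans (155–232,176), with its post at (222,178) and the green plate at px 257.

```bash
cat > h.py <<'E'
import numpy as np, cv2
from bench import sense,cams,arm
from scipy.spatial.transform import Rotation as R
def ray(cal,px,z):
    K,V=np.array(cal["camera_matrix"]),np.array(cal["view"])
    d=V[:3,:3].T@np.linalg.inv(K)@np.array([px[0],px[1],1.]); o=-V[:3,:3].T@V[:3,3]
    return o+d*(z-o[2])/d[2]
def rot(s): q=s["tool_rot"]; return R.from_quat([q[1],q[2],q[3],q[0]])
def blob(img,cal,mask,zc,box):
    x0,y0,x1,y1=box; m=np.zeros_like(mask); m[y0:y1,x0:x1]=mask[y0:y1,x0:x1]
    m=cv2.morphologyEx(m,cv2.MORPH_OPEN,np.ones((2,2),np.uint8))
    cs,_=cv2.findContours(m,cv2.RETR_EXTERNAL,cv2.CHAIN_APPROX_NONE)
    h=cv2.convexHull(np.vstack([c for c in cs if cv2.contourArea(c)>6]))
    M=cv2.moments(h); c=(M["m10"]/M["m00"],M["m01"]/M["m00"])
    w=np.array([ray(cal,p[0],zc)[:2] for p in h],np.float32)
    r=cv2.minAreaRect(w)
    b=cv2.boxPoints(r); e=b[1]-b[0]; f=b[2]-b[1]; l=e if np.linalg.norm(e)>np.linalg.norm(f) else f
    return c,ray(cal,c,zc)[:2],sorted(r[1]),np.degrees(np.arctan2(l[1],l[0]))%180
def to(x,y,z,yaw=None):
    """total shift in tool units (0.04) and turn units (0.08) to TCP x,y,z, with tool y at world yaw deg (mod 180)"""
    s=sense(); r=rot(s); ty=r.apply([0,1,0]); u=0
    cur=np.degrees(np.arctan2(ty[1],ty[0]))
    if yaw is not None:
        d=(yaw-cur+90)%180-90; u=-np.radians(d)/0.08; r=R.from_euler('z',d,degrees=True)*r
    t=r.inv().apply(np.array([x,y,z])-s["eef_pos"])/0.04
    print("tcp",s["eef_pos"].round(4),"yaw",round(cur,1),"j7",s["joint_positions"][6].round(2),"gap",round(s["finger_gap"],4),"t",round(s["clock"],1))
    print(" turn units",round(u,2)," shift after turn",t.round(2))
def st():
    s=sense(); r=rot(s)
    print("t",round(s["clock"],2),"tcp",s["eef_pos"].round(4),"tz",r.apply([0,0,1]).round(3),"ty",r.apply([0,1,0]).round(3),"F",s["contact_force"].round(1),"gap",round(s["finger_gap"],4),"ff",round(s["finger_force"],1),"j",s["joint_positions"].round(2))
E
python3 - <<'E'
from h import *
img=cv2.imread("pics/top0.png"); cal=cams.get_calibration("top")
hsv=cv2.cvtColor(img,cv2.COLOR_BGR2HSV); H,S,V=cv2.split(hsv)
sat=((S>90)&(V>50)).astype(np.uint8)*255
dark=((V<60)|(S>90)).astype(np.uint8)*255
for n,b,z,m in [("yellow",(240,208,280,240),.01,sat),("orange",(310,170,347,197),.01,sat),("green",(325,208,365,237),.01,sat),("bottle",(183,212,232,242),.02,dark),
  ("disc",(150,160,176,188),.022,((H>15)&(H<35)&(S>120)).astype(np.uint8)*255),
  ("deck",(140,150,240,202),.022,((H>100)&(H<125)&(S>120)).astype(np.uint8)*255),
  ("outline",(176,160,214,192),.022,((S<110)&(V>90)).astype(np.uint8)*255),
  ("greenplate",(240,155,265,205),.03,((H>40)&(H<95)&(S>60)).astype(np.uint8)*255),
  ("posttip",(215,168,230,188),.1,(((H<8)|(H>172))&(S>120)).astype(np.uint8)*255),
  ("cap",(216,215,232,237),.02,(((H<8)|(H>172))&(S>120)).astype(np.uint8)*255)]:
    try: c,w,sz,a=blob(img,cal,m,z,b); print(n,np.round(c,1),w.round(4),np.round(sz,3),round(a,1))
    except Exception as e: print(n,"fail",e)
c=img[140:250,120:380]; cv2.imwrite("pics/crop.png",cv2.resize(c,None,fx=3,fy=3,interpolation=cv2.INTER_CUBIC))
E
```

```text
yellow [260.5 224. ] [ 0.4365 -0.0931] [0.054 0.077] 89.1
orange [329.8 183.5] [ 0.5697 -0.3302] [0.059 0.081] 79.5
green [346.2 222.8] [ 0.4361 -0.3798] [0.057 0.078] 85.9
bottle [205.8 227.4] [0.4277 0.0888] [0.052 0.122] 94.8
disc [164.2 174.9] [0.6066 0.2289] [0.054 0.055] 135.1
deck [194.2 176.8] [0.5983 0.1278] [0.128 0.259] 85.6
outline [198.5 175.4] [0.6029 0.113 ] [0.065 0.088] 89.0
greenplate [256.6 177.6] [ 0.5906 -0.0825] [0.007 0.095] 175.6
posttip [223.5 175.4] [0.588  0.0223] [0.016 0.016] 179.6
cap [222.4 225.9] [0.4317 0.0338] [0.017 0.02 ] 179.6
```

View pics/crop.png

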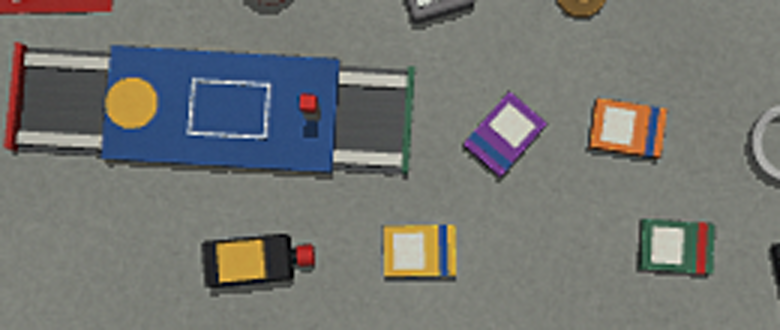

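Sizes agree (cartons 56×80, deck 130×260, disc to post 0.207). The slide axis is at about 85.3°, the pile mark at (0.597,0.118) and the post at (0.589,0.023). Next is the tray.

```bash
python3 -c "
from h import *
to(0.589,0.023,0.15,175.3)"
```

```text
tcp [0.3048 0.6018 0.2049] yaw 63.1 j7 -0.07 gap 0.094 t 0.1
 turn units 14.8  shift after turn [-13.84   8.27   1.36]
```

```bash
python3 -m handwheel '[[0,0,0,0,0,1],[0,0,0,0,0,1],[0,0,0,0,0,1],[0,0,0,0,0,1],[0,0,0,0,0,1],[0,0,0,0,0,1],[0,0,0,0,0,1],[0,0,0,0,0,1]]' -1; python3 -m handwheel '[[0,0,0,0,0,1],[0,0,0,0,0,1],[0,0,0,0,0,1],[0,0,0,0,0,1],[0,0,0,0,0,1],[0,0,0,0,0,1],[0,0,0,0,0,0.8],[0,0,0,0,0,0]]' ; python3 -m handwheel '[[-0.77,0.46,0,0,0,0],[-0.77,0.46,0,0,0,0],[-0.77,0.46,0,0,0,0],[-0.77,0.46,0,0,0,0],[-0.77,0.46,0,0,0,0],[-0.77,0.46,0,0,0,0],[-0.77,0.46,0,0,0,0],[-0.77,0.46,0,0,0,0]]'; python3 -c "
from h import *
to(0.589,0.023,0.15,175.3)"
```

```text
clock: 0.77
eef_pos: [0.3049, 0.6019, 0.2051]
tool_rot: [0.0, 0.528, 0.849, -0.0]
contact_force: [0.6, 0.7, 1.2]
finger_gap: 0.094
finger_force: 0.0
clock: 1.43
eef_pos: [0.3048, 0.602, 0.2051]
tool_rot: [0.0, 0.737, 0.676, -0.0]
contact_force: [0.2, 0.2, -0.5]
finger_gap: 0.0939
finger_force: 0.0
clock: 2.1
eef_pos: [0.4319, 0.3428, 0.2055]
tool_rot: [-0.0, 0.735, 0.679, -0.0]
contact_force: [0.4, 0.4, -0.5]
finger_gap: 0.0938
finger_force: 0.0
tcp [0.4319 0.3428 0.2055] yaw -4.5 j7 -0.76 gap 0.0938 t 2.1
 turn units 0.04  shift after turn [-7.65  4.57  1.39]
```

```bash
python3 -m handwheel '[[-0.76,0.45,0,0,0,0],[-0.76,0.45,0,0,0,0],[-0.76,0.45,0,0,0,0],[-0.76,0.45,0,0,0,0],[-0.76,0.45,0,0,0,0],[-0.76,0.45,0,0,0,0],[-0.76,0.45,0,0,0,0],[-0.76,0.45,0,0,0,0]]'; python3 -m handwheel '[[-0.76,0.45,0,0,0,0],[-0.4,0.25,0,0,0,0],[0,0,0,0,0,0],[0,0,0,0,0,0]]'; python3 -c "
from h import *
to(0.589,0.023,0.066,175.3)"
```

```text
clock: 2.77
eef_pos: [0.5554, 0.0887, 0.2055]
tool_rot: [-0.0, 0.735, 0.679, 0.0]
contact_force: [0.8, 1.4, 0.3]
finger_gap: 0.0935
finger_force: 0.0
clock: 3.1
eef_pos: [0.5793, 0.0405, 0.2052]
tool_rot: [0.0, 0.736, 0.677, -0.0]
contact_force: [-0.3, 0.8, 0.3]
finger_gap: 0.0943
finger_force: 0.0
tcp [0.5793 0.0405 0.2052] yaw -4.7 j7 -0.08 gap 0.0943 t 3.1
 turn units -0.0  shift after turn [-0.41  0.28  3.48]
```

```bash
python3 -m handwheel '[[-0.4,0.28,0,0,0,0],[0,0,0.8,0,0,0],[0,0,0.8,0,0,0],[0,0,0.8,0,0,0],[0,0,0.8,0,0,0],[0,0,0.28,0,0,0],[0,0,0,0,0,0]]'; python3 -m handwheel '[[0,0,0,0,0,0],[0,0,0,0,0,0],[0,0,0,0,0,0],[0,0,0,0,0,0],[0,0,0,0,0,0],[0,0,0,0,0,0]]' 1 25; python3 -c "
from h import *
st();to(0.589,0.023,0.066,175.3)"
```

```text
clock: 3.68
eef_pos: [0.5871, 0.0258, 0.064]
tool_rot: [-0.001, 0.735, 0.678, -0.002]
contact_force: [-0.4, -0.1, 0.1]
finger_gap: 0.0939
finger_force: 0.0
clock: 4.18
eef_pos: [0.5893, 0.0251, 0.0669]
tool_rot: [0.0, 0.735, 0.678, 0.0]
contact_force: [0.2, 0.6, -0.2]
finger_gap: 0.0575
finger_force: 0.0
t 4.18 tcp [0.5893 0.0251 0.0669] tz [ 0.001  0.    -1.   ] ty [ 0.997 -0.082  0.001] F [ 0.2  0.6 -0.2] gap 0.0575 ff 0.0 j [-0.54  0.49  0.51  1.94 -0.33  0.79  0.07]
tcp [0.5893 0.0251 0.0669] yaw -4.7 j7 0.07 gap 0.0575 t 4.2
 turn units 0.0  shift after turn [-0.05 -0.    0.02]
```

```bash
python3 -m handwheel '[[-0.2,0,0,0,0,0],[-0.2,0,0,0,0,0],[-0.2,0,0,0,0,0],[-0.2,0,0,0,0,0],[-0.2,0,0,0,0,0],[-0.2,0,0,0,0,0],[-0.2,0,0,0,0,0],[-0.2,0,0,0,0,0]]';  python3 -c "
from h import *
st()"
```

```text
clock: 4.85
eef_pos: [0.5837, -0.0398, 0.0663]
tool_rot: [-0.0, 0.736, 0.677, -0.0]
contact_force: [0.8, 0.1, -0.8]
finger_gap: 0.0044
finger_force: 0.0
t 4.85 tcp [ 0.5837 -0.0398  0.0663] tz [-0. -0. -1.] ty [ 0.997 -0.082 -0.   ] F [ 0.8  0.1 -0.8] gap 0.0044 ff 0.0 j [-0.44  0.49  0.51  1.95 -0.33  0.78  0.18]
```

The fingers close slowly and missed the post. I'll open them fully, go back and grip with enough time.

```bash
Z='placeholder'; python3 -m handwheel '[[0,0,0,0,0,0],[0,0,0,0,0,0],[0,0,0,0,0,0],[0,0,0,0,0,0],[0,0,0,0,0,0],[0,0,0,0,0,0],[0,0,0,0,0,0],[0,0,0,0,0,0]]' -1 >/dev/null;python3 -m handwheel '[[0,0,0,0,0,0],[0,0,0,0,0,0],[0,0,0,0,0,0],[0,0,0,0,0,0],[0,0,0,0,0,0],[0,0,0,0,0,0],[0,0,0,0,0,0],[0,0,0,0,0,0]]'
python3 - <<'E'
from h import *
img=cams.capture("top");cal=cams.get_calibration("top")
H,S,V=cv2.split(cv2.cvtColor(img,cv2.COLOR_BGR2HSV))
m=((H>15)&(H<35)&(S>120)).astype(np.uint8)*255
c,w,sz,a=blob(img,cal,m,.022,(150,155,186,192)); print("disc",w,sz)
p=w-0.205*np.array([.082,.9966]);print(p)
to(p[0],p[1],.066,175.3)
E
```

```text
clock: 6.18
eef_pos: [0.5837, -0.0389, 0.0663]
tool_rot: [-0.0, 0.736, 0.677, -0.0]
contact_force: [-0.3, 1.2, 0.1]
finger_gap: 0.094
finger_force: 0.0
disc [0.60656819 0.22888945] [0.05361790210008621, 0.054602593183517456]
[0.58975819 0.02458645]
tcp [ 0.5838 -0.0389  0.0663] yaw -4.7 j7 0.18 gap 0.0942 t 6.2
 turn units -0.0  shift after turn [1.59 0.02 0.01]
```

```bash
python3 -m handwheel '[[0.4,0,0,0,0,0],[0.4,0,0,0,0,0],[0.4,0,0,0,0,0],[0.39,0,0,0,0,0],[0,0,0,0,0,0],[0,0,0,0,0,0]]'; python3 -m handwheel '[[0,0,0,0,0,0],[0,0,0,0,0,0],[0,0,0,0,0,0],[0,0,0,0,0,0],[0,0,0,0,0,0],[0,0,0,0,0,0],[0,0,0,0,0,0],[0,0,0,0,0,0]]' 1 25 >/dev/null;python3 -m handwheel '[[0,0,0,0,0,0],[0,0,0,0,0,0],[0,0,0,0,0,0],[0,0,0,0,0,0],[0,0,0,0,0,0],[0,0,0,0,0,0],[0,0,0,0,0,0],[0,0,0,0,0,0]]';  python3 -m handwheel '[[-0.2,0,0,0,0,0],[-0.2,0,0,0,0,0],[-0.2,0,0,0,0,0],[-0.2,0,0,0,0,0],[-0.2,0,0,0,0,0],[-0.2,0,0,0,0,0],[-0.2,0,0,0,0,0],[-0.2,0,0,0,0,0]]'
```

```text
clock: 6.73
eef_pos: [0.589, 0.0251, 0.0662]
tool_rot: [-0.0, 0.735, 0.678, -0.0]
contact_force: [-0.9, 0.3, 0.2]
finger_gap: 0.0944
finger_force: 0.0
clock: 8.07
eef_pos: [0.5932, 0.0242, 0.067]
tool_rot: [0.003, 0.736, 0.677, 0.003]
contact_force: [25.0, -2.6, -17.0]
finger_gap: 0.016
finger_force: 25.0
clock: 8.73
eef_pos: [0.5883, -0.0393, 0.067]
tool_rot: [0.003, 0.735, 0.678, 0.003]
contact_force: [26.5, 0.9, -19.9]
finger_gap: 0.0158
finger_force: 25.0
```

```bash
python3 -m handwheel '[[0,0.06,0,0,0,0],[0,0.06,0,0,0,0],[0,0,0,0,0,0],[0,0,0,0,0,0]]'; python3 -m handwheel '[[-0.1,0,0,0,0,0],[-0.1,0,0,0,0,0],[-0.1,0,0,0,0,0],[0,0,0,0,0,0],[0,0,0,0,0,0]]'
```

```text
clock: 9.07
eef_pos: [0.5883, -0.0401, 0.0668]
tool_rot: [-0.0, 0.736, 0.677, -0.0]
contact_force: [-5.8, -1.3, 12.6]
finger_gap: 0.0158
finger_force: 25.0
clock: 9.48
eef_pos: [0.5877, -0.048, 0.0665]
tool_rot: [-0.002, 0.735, 0.678, 0.001]
contact_force: [-2.9, 16.1, 7.1]
finger_gap: 0.016
finger_force: 25.0
```

```bash
python3 -m handwheel '[[-0.05,0,0,0,0,0],[-0.05,0,0,0,0,0],[0,0,0,0,0,0],[0,0,0,0,0,0],[0,0,0,0,0,0]]'; python3 -m handwheel '[[0,0,0,0,0,0],[0,0,0,0,0,0],[0,0,0,0,0,0],[0,0,0,0,0,0],[0,0,0,0,0,0],[0,0,0,0,0,0],[0,0,0,0,0,0],[0,0,0,0,0,0]]' -1;python3 -m handwheel '[[0,0,-0.7,0,0,0],[0,0,-0.7,0,0,0],[0,0,-0.9,0,0,0],[0.9,0,-0.3,0,0,0],[0.9,0,0,0,0,0],[0.9,0,0,0,0,0],[0,0,0,0,0,0],[0,0,0,0,0,0]]'
python3 - <<'E'
from h import *
st()
cw=cams.get_calibration("wrist");iw=cams.capture("wrist");cv2.imwrite("pics/wrist1.png",iw)
for n,img,cal in(("top",cams.capture("top"),cams.get_calibration("top")),("wrist",iw,cw)):
    H,S,V=cv2.split(cv2.cvtColor(img,cv2.COLOR_BGR2HSV))
    m=((H>15)&(H<35)&(S>120)).astype(np.uint8)*255
    b=(150,155,215,192) if n=="top" else (0,0,512,384)
    try: c,w,sz,a=blob(img,cal,m,.022,b); print(n,"disc",c,w,sz)
    except Exception as e: print(e)
    m=((H>100)&(H<125)&(S>120)).astype(np.uint8)*255
    b=(140,150,275,202) if n=="top" else (0,0,512,384)
    try: c,w,sz,a=blob(img,cal,m,.022,b); print(n,"deck",c,w,sz,a)
    except Exception as e: print(e)
E
```

```text
clock: 9.9
eef_pos: [0.5875, -0.0504, 0.0662]
tool_rot: [-0.002, 0.734, 0.679, 0.001]
contact_force: [-0.5, 23.6, 3.8]
finger_gap: 0.0158
finger_force: 25.0
clock: 10.57
eef_pos: [0.5872, -0.0557, 0.0663]
tool_rot: [0.0, 0.736, 0.677, -0.0]
contact_force: [-0.5, 0.3, 0.0]
finger_gap: 0.0655
finger_force: 0.0
clock: 11.23
eef_pos: [0.596, 0.0544, 0.1701]
tool_rot: [-0.0, 0.734, 0.679, -0.0]
contact_force: [-0.6, -1.2, -0.1]
finger_gap: 0.0938
finger_force: 0.0
t 11.23 tcp [0.596  0.0544 0.1701] tz [-0.  0. -1.] ty [ 0.997 -0.078 -0.   ] F [-0.6 -1.2 -0.1] gap 0.0938 ff 0.0 j [-0.63  0.37  0.55  1.84 -0.23  0.99 -0.06]
need at least one array to concatenate
top deck (233.9716235632184, 179.7993295019157) [ 0.58586726 -0.00629066] [0.12854062020778656, 0.13380102813243866] 85.40115
wrist disc (254.8904223562788, 238.91620292430477) [ 0.59168768 -0.02363478] [0.40712785720825195, 0.6494517922401428]
wrist deck (252.9999473656508, 182.62007210905836) [0.59518479 0.05252984] [0.1288425326347351, 0.3874729573726654] 85.647705
```

View pics/wrist1.png

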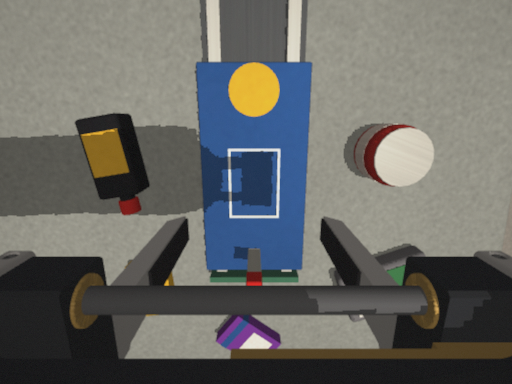

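The wrist view shows the tray at the green plate, with the disc at (254,89), the outline at (254,183), and the bottle at (113,160) with its cap pointing down-right.

Run:
```python
from h import *
img=cv2.imread("pics/wrist1.png");cal=cams.get_calibration("wrist")
H,S,V=cv2.split(cv2.cvtColor(img,cv2.COLOR_BGR2HSV))
y=((H>15)&(H<35)&(S>120)).astype(np.uint8)*255
for n,m,z,b in(("disc",y,.022,(215,55,295,125)),("outline",((S<90)&(V>110)).astype(np.uint8)*255,.022,(218,140,290,225)),
 ("deck",((H>100)&(H<125)&(S>120)).astype(np.uint8)*255,.022,(180,50,330,272)),
 ("bottle",(((V<60)|(S>110))).astype(np.uint8)*255,.02,(60,100,160,225)),("label",y,.04,(60,100,160,200)),("cap",(((H<8)|(H>172))&(S>120)).astype(np.uint8)*255,.02,(100,185,160,225))):
    try: c,w,sz,a=blob(img,cal,m,z,b); print(n,np.round(c,1),w.round(4),np.round(sz,3),round(a,1))
    except Exception as e: print(n,e)
```

```text
disc [254.5  90.1] [0.6059 0.1574] [0.056 0.058] 84.0
outline [254.7 183.6] [0.5971 0.0478] [0.065 0.09 ] 85.4
deck [254.5 163.1] [0.599  0.0735] [0.129 0.26 ] 85.3
bottle [115.7 161.5] [0.4288 0.0891] [0.068 0.125] 94.9
label [105.8 153.7] [0.4298 0.1011] [0.044 0.052] 94.6
cap [130.7 206.7] [0.4355 0.03  ] [0.02  0.027] 10.4
```

```bash
python3 -c "
from h import *
to(0.4324,0.068,0.006,4.7)"
```

```text
tcp [0.5959 0.0512 0.1702] yaw -4.7 j7 -0.06 gap 0.0938 t 11.3
 turn units -2.06  shift after turn [ 0.76 -4.04  4.11]
```

```bash
python3 -m handwheel '[[0,0,0,0,0,-0.69],[0,0,0,0,0,-0.69],[0,0,0,0,0,-0.68],[0.19,-0.8,0,0,0,0],[0.19,-0.8,0,0,0,0],[0.19,-0.8,0,0,0,0],[0.19,-0.8,0,0,0,0],[0,-0.84,0,0,0,0]]' -1; python3 -m handwheel '[[0,0,0.8,0,0,0],[0,0,0.8,0,0,0],[0,0,0.8,0,0,0],[0,0,0,0,0,0],[0,0,0,0,0,0]]';python3 - <<'E'
from h import *
to(0.4324,0.068,0.006,4.7)
E
```

```text
clock: 12.0
eef_pos: [0.4311, 0.0684, 0.1699]
tool_rot: [0.0, 0.678, 0.735, -0.0]
contact_force: [0.9, 0.8, 0.6]
finger_gap: 0.0941
finger_force: 0.0
clock: 12.42
eef_pos: [0.4317, 0.0672, 0.0739]
tool_rot: [-0.0, 0.678, 0.735, -0.002]
contact_force: [0.4, -0.5, 0.7]
finger_gap: 0.0936
finger_force: 0.0
tcp [0.4317 0.0672 0.0739] yaw 4.6 j7 -0.03 gap 0.0936 t 12.4
 turn units -0.02  shift after turn [0.02 0.02 1.7 ]
```

Go down and grip gently enough to check that the fingers centre on the bottle.

```bash
python3 -m handwheel '[[0,0,0.6,0,0,0],[0,0,0.6,0,0,0],[0,0,0.35,0,0,0],[0,0,0.15,0,0,0],[0,0,0,0,0,0],[0,0,0,0,0,0],[0,0,0,0,0,0],[0,0,0,0,0,0]]' 1 35; python3 -m handwheel '[[0,0,0,0,0,0],[0,0,0,0,0,0],[0,0,0,0,0,0],[0,0,0,0,0,0],[0,0,0,0,0,0]]';python3 -m handwheel '[[0,0,-0.2,0,0,0],[0,0,-0.5,0,0,0],[0,0,-0.8,0,0,0],[0,0,-0.8,0,0,0],[0,0,-0.8,0,0,0],[0,0,-0.8,0,0,0],[0,0,0,0,0,0],[0,0,0,0,0,0]]'
```

```text
clock: 13.08
eef_pos: [0.4334, 0.0691, 0.0076]
tool_rot: [0.0, 0.677, 0.736, 0.001]
contact_force: [-1.6, -1.9, 10.8]
finger_gap: 0.0497
finger_force: 35.0
clock: 13.5
eef_pos: [0.4334, 0.0691, 0.0076]
tool_rot: [0.0, 0.677, 0.736, 0.001]
contact_force: [-2.1, -2.5, 11.9]
finger_gap: 0.05
finger_force: 35.0
clock: 14.17
eef_pos: [0.4334, 0.0695, 0.1644]
tool_rot: [0.0, 0.677, 0.736, 0.002]
contact_force: [-0.0, -0.0, -1.4]
finger_gap: 0.0495
finger_force: 35.0
```

```bash
python3 -m handwheel '[[0,0,-0.4,0,0,-1],[0,0,-0.4,0,0,-1],[0,0,-0.4,0,0,-1],[0,0,-0.4,0,0,-1],[0,0,-0.4,0,0,-1],[0,0,-0.2,0,0,-1],[0,0,0,0,0,-1],[0,0,0,0,0,-1]]'; python3 -m handwheel '[[0,0,0,0,0,-1],[0,0,0,0,0,-1],[0,0,0,0,0,-1],[0,0,0,0,0,-1],[0,0,0,0,0,-1],[0,0,0,0,0,-1],[0,0,0,0,0,-1],[0,0,0,0,0,-1]]';  python3 -m handwheel '[[0,0,0,0,0,-1],[0,0,0,0,0,-1],[0,0,0,0,0,-1],[0,0,0,0,0,-0.7],[0,0,0,0,0,0]]'
python3 - <<'E'
from h import *
st();to(0.56,0.15,0.25,95)
E
```

```text
clock: 14.83
eef_pos: [0.4321, 0.0688, 0.2499]
tool_rot: [-0.0, 0.41, 0.912, -0.0]
contact_force: [0.0, -0.2, -1.7]
finger_gap: 0.0499
finger_force: 3.5
clock: 15.5
eef_pos: [0.4318, 0.0686, 0.2493]
tool_rot: [-0.001, 0.102, 0.995, -0.001]
contact_force: [-0.6, 0.1, -2.0]
finger_gap: 0.0497
finger_force: 35.0
clock: 15.92
eef_pos: [0.4319, 0.0687, 0.2494]
tool_rot: [-0.001, -0.045, 0.999, -0.0]
contact_force: [0.6, -0.1, -1.8]
finger_gap: 0.0497
finger_force: 35.0
t 15.92 tcp [0.4319 0.0687 0.2494] tz [-0.002 -0.001 -1.   ] ty [-0.091  0.996 -0.001] F [ 0.6 -0.1 -1.8] gap 0.0497 ff 35.0 j [-0.89 -0.05  0.57  2.08  0.03  1.11  1.33]
tcp [0.4319 0.0687 0.2494] yaw 95.2 j7 1.33 gap 0.0497 t 15.9
 turn units 0.04  shift after turn [-3.37  1.75 -0.02]
```

The grip slackened briefly (3.5 N) but still holds. I'll move on and look before tilting.

```bash
python3 -m handwheel '[[-0.56,0.29,0,0,0,0],[-0.56,0.29,0,0,0,0],[-0.56,0.29,0,0,0,0],[-0.56,0.29,0,0,0,0],[-0.56,0.29,0,0,0,0],[-0.56,0.29,0,0,0,0],[0,0,0,0,0,0]]'
python3 - <<'E'
from h import *
st()
a=cams.capture("scene")[80:280,200:440]; b=cams.capture("wrist")
cv2.imwrite("pics/hold.png",np.hstack([cv2.resize(a,(400,333)),cv2.resize(b,(400,333))]))
E
```

```text
clock: 16.5
eef_pos: [0.5625, 0.1528, 0.2488]
tool_rot: [-0.0, -0.044, 0.999, -0.001]
contact_force: [-1.9, 0.7, -1.8]
finger_gap: 0.0497
finger_force: 35.0
t 16.5 tcp [0.5625 0.1528 0.2488] tz [-0.    -0.002 -1.   ] ty [-0.088  0.996 -0.002] F [-1.9  0.7 -1.8] gap 0.0497 ff 35.0 j [-0.85  0.27  0.58  1.79 -0.16  1.13  1.44]
```

View pics/hold.png

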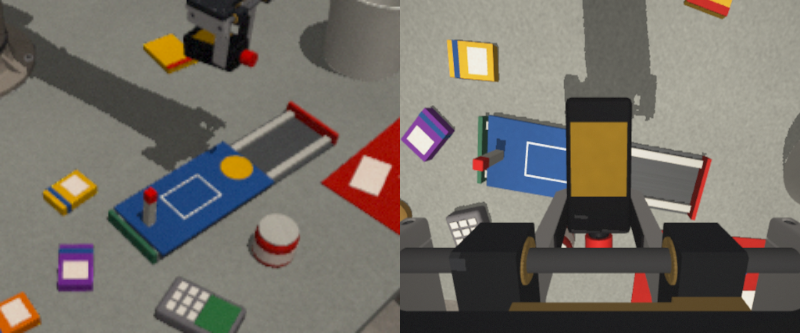

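The bottle is held firmly with its cap outward (left half 240,58; right half 598,240). Now the tilt.

```bash
python3 -m handwheel '[[0,0,0,0,-1,0],[0,0,0,0,-1,0],[0,0,0,0,-1,0],[0,0,0,0,-1,0],[0,0,0,0,-1,0],[0,0,0,0,-1,0],[0,0,0,0,-1,0],[0,0,0,0,-1,0]]'
python3 - <<'E'
from h import *
st()
s=sense();V=np.array(cams.get_calibration("wrist")["view"]);o=-V[:3,:3].T@V[:3,3]
print("cam in tool",rot(s).inv().apply(o-s["eef_pos"]).round(3))
E
```

```text
clock: 17.27
eef_pos: [0.559, 0.1492, 0.2499]
tool_rot: [0.307, -0.041, 0.951, 0.014]
contact_force: [0.3, -1.2, -1.5]
finger_gap: 0.0497
finger_force: 35.0
t 17.27 tcp [0.559  0.1492 0.2499] tz [ 0.583  0.052 -0.811] ty [-0.087  0.996  0.002] F [ 0.3 -1.2 -1.5] gap 0.0497 ff 35.0 j [-1.01 -0.1   0.45  2.29  0.72  0.47  0.54]
cam in tool [ 0.073 -0.002 -0.181]
```

```bash
python3 -m handwheel '[[-0.4,0.05,0.29,0,0,0],[-0.4,0.05,0.29,0,0,0],[-0.4,0.05,0.29,0,0,0],[0,0,0,0,-1,0],[0,0,0,0,-1,0],[0,0,0,0,-1,0],[0,0,0,0,-1,0],[0,0,0,0,0,0]]'
python3 - <<'E'
from h import *
st()
E
```

```text
clock: 17.93
eef_pos: [0.6204, 0.1503, 0.2482]
tool_rot: [0.381, -0.034, 0.924, 0.003]
contact_force: [-0.9, -0.3, -1.9]
finger_gap: 0.0496
finger_force: 35.0
t 17.93 tcp [0.6204 0.1503 0.2482] tz [ 0.703  0.032 -0.71 ] ty [-0.065  0.998 -0.02 ] F [-0.9 -0.3 -1.9] gap 0.0496 ff 35.0 j [-1.04  0.01  0.52  2.3   1.24  0.34  0.02]
```

```bash
python3 -m handwheel '[[0,0,0,0,-0.5,0],[0,0,0,0,-0.5,0],[0,0,0,0,-0.5,0],[0,0,0,0,-0.5,0],[0,0,0,0,-0.5,0],[0,0,0,0,-0.5,0],[0,0,0,0,-0.5,0],[0,0,0,0,-0.5,0]]'; python3 -c "
from h import *
st()"; python3 -m handwheel '[[0,0,0,0,-0.5,0],[0,0,0,0,-0.5,0],[0,0,0,0,-0.5,0],[0,0,0,0,-0.5,0],[0,0,0,0,-0.5,0],[0,0,0,0,-0.5,0],[0,0,0,0,-0.5,0],[0,0,0,0,-0.5,0]]'; python3 -c "
from h import *
st()"
```

```text
clock: 18.6
eef_pos: [0.6218, 0.1494, 0.2486]
tool_rot: [0.497, -0.035, 0.867, 0.003]
contact_force: [0.6, 0.3, -0.8]
finger_gap: 0.0497
finger_force: 35.0
t 18.6 tcp [0.6218 0.1494 0.2486] tz [ 0.862  0.04  -0.506] ty [-0.063  0.998 -0.029] F [ 0.6  0.3 -0.8] gap 0.0497 ff 35.0 j [-0.81  0.07  0.22  2.46  2.18  0.57 -0.97]
clock: 19.27
eef_pos: [0.6236, 0.1451, 0.2325]
tool_rot: [0.53, -0.05, 0.847, -0.015]
contact_force: [0.2, -0.4, -1.7]
finger_gap: 0.0499
finger_force: 35.0
t 19.27 tcp [0.6236 0.1451 0.2325] tz [ 0.898  0.027 -0.439] ty [-0.068  0.995 -0.079] F [ 0.2 -0.4 -1.7] gap 0.0499 ff 35.0 j [ 0.07  0.23 -0.75  2.46  2.23  0.85 -0.93]
```

```bash
cat >> h.py <<'E'
def pose(x,y,z,h=5.0,tilt=90.0):
    """tool z at heading h deg, tilt deg from down; prints turn first then shift after the turn, and shift in present axes"""
    s=sense(); r=rot(s); h=np.radians(h); t=np.radians(tilt)
    tz=np.array([np.cos(h)*np.sin(t),np.sin(h)*np.sin(t),-np.cos(t)]); ty=np.array([-np.sin(h),np.cos(h),0])
    g=R.from_matrix(np.c_[np.cross(ty,tz),ty,tz]); d=np.array([x,y,z])-s["eef_pos"]
    print("turn",((r.inv()*g).as_rotvec()/.08).round(2),"shift after",(g.inv().apply(d)/.04).round(2),"shift now",(r.inv().apply(d)/.04).round(2))
E
python3 -m handwheel '[[0.3,0.02,0.15,0,0,0],[0.3,0.02,0.15,0,0,0],[0.3,0.02,0.15,0,0,0],[0.3,0.02,0.15,0,0,0],[0.3,0.02,0.15,0,0,0],[0.3,0.02,0.15,0,0,0],[0,0,0,0,0,0]]'; python3 -c "
from h import *
st();pose(.62,.15,.15,5,90)"
```

```text
clock: 19.85
eef_pos: [0.6276, 0.1463, 0.1553]
tool_rot: [0.522, -0.056, 0.851, -0.02]
contact_force: [-1.5, -1.0, -2.6]
finger_gap: 0.0497
finger_force: 35.0
t 19.85 tcp [0.6276 0.1463 0.1553] tz [ 0.89   0.024 -0.455] ty [-0.074  0.993 -0.092] F [-1.5 -1.  -2.6] gap 0.0497 ff 35.0 j [ 0.43  0.72 -1.22  2.46  2.3   1.28 -0.67]
turn [-0.44 -5.94  1.1 ] shift after [ 0.13  0.11 -0.18] shift now [ 0.19  0.12 -0.11]
```

```bash
cat > kin.py <<'E'
import numpy as np, itertools
from scipy.optimize import least_squares
from scipy.spatial.transform import Rotation as R
D=[([-1.2515,.4267,.0739,1.6066,-.0341,1.1108,-.0671],[.3048,.6018,.2048],[0,.2323,.9727,-.0006]),
([-.54,.49,.51,1.94,-.33,.79,.07],[.5893,.0251,.0669],[0,.735,.678,0]),
([-.44,.49,.51,1.95,-.33,.78,.18],[.5837,-.0398,.0663],[0,.736,.677,0]),
([-.89,-.05,.57,2.08,.03,1.11,1.33],[.4319,.0687,.2494],[-.001,-.045,.999,0]),
([-1.01,-.1,.45,2.29,.72,.47,.54],[.559,.1492,.2499],[.307,-.041,.951,.014]),
([-1.04,.01,.52,2.3,1.24,.34,.02],[.6204,.1503,.2482],[.381,-.034,.924,.003]),
([-.81,.07,.22,2.46,2.18,.57,-.97],[.6218,.1494,.2486],[.497,-.035,.867,.003]),
([.43,.72,-1.22,2.46,2.3,1.28,-.67],[.6276,.1463,.1553],[.522,-.056,.851,-.02])]
def fk(q,p):
    a=q+np.array([p[4],0,p[6],0,p[7],0,p[5]])
    y=lambda t:R.from_euler('y',t);z=lambda t:R.from_euler('z',t)
    r=z(a[0])*y(a[1]); x=np.array([0,0,p[0]])+r.apply([p[8],0,p[1]])
    r=r*z(a[2])*y(a[3]); x=x+r.apply([p[9],0,p[2]])
    r=r*z(a[4])*y(a[5]); x=x+r.apply([p[10],0,0])
    r=r*z(a[6]); x=x+r.apply([0,0,p[3]]); return x,r
def res(p):
    o=[]
    for q,x,w in D:
        a,r=fk(np.array(q),p); g=R.from_quat([w[1],w[2],w[3],w[0]])
        o+=[*(a-x)*5,*(r.inv()*g).as_rotvec()]
    return np.array(o)
def fit():
    best=None
    for o in np.arange(-3,3,.8):
        for u in np.arange(-3,3,.8):
            f=least_squares(res,[.35,.4,.4,.3,o,u,0,0,0,0,0],max_nfev=200)
            if best is None or f.cost<best.cost: best=f
    return best
E
cat > fitrun.py <<'E'
from kin import *
f=fit(); print(f.cost,f.x.round(3)); print(np.abs(f.fun).max()); np.save("p.npy",f.x)
lo=np.array([-2.85,-.5,-1.23,.21,-1.02,.16,-2.73]);hi=np.array([2.85,2.14,1.37,2.46,4.16,2.05,2.73])
rng=np.random.default_rng(0)
for h in (-40,-20,0,15,30,50,70):
  for tilt in(75,90):
    hh=np.radians(h);t=np.radians(tilt)
    tz=np.array([np.cos(hh)*np.sin(t),np.sin(hh)*np.sin(t),-np.cos(t)]);ty=np.array([-np.sin(hh),np.cos(hh),0]);g=R.from_matrix(np.c_[np.cross(ty,tz),ty,tz])
    x=np.array([.606,.157,.095])+tz*.014
    b=(9,None)
    for k in range(25):
        def e(q): a,r=fk(q,f.x); return np.r_[(a-x)*5,(r.inv()*g).as_rotvec()]
        s=least_squares(e,rng.uniform(lo,hi),bounds=(lo,hi),max_nfev=80)
        if s.cost<b[0]: b=(s.cost,s.x)
        if s.cost<1e-8: break
    print(h,tilt,"cost %.1e"%b[0],b[1].round(2))
E
timeout 400 python3 fitrun.py
```

```text
13.740702655754369 [-0.236 -0.574 -0.14  -0.164  0.99  -1.71  -0.677 -0.368  0.277 -1.068
  0.306]
2.105886917891116
-40 75 cost 1.2e-16 [-1.08  0.64 -0.62  1.81  2.56  0.85 -0.11]
-40 90 cost 4.2e-18 [-0.91  0.76 -0.34  1.87  3.41  0.82 -0.73]
-20 75 cost 5.8e-17 [-0.62  0.6  -0.67  2.06  2.69  0.93 -0.32]
-20 90 cost 5.6e-17 [-0.43  0.57 -0.68  2.16  3.09  0.99 -0.6 ]
0 75 cost 1.9e-17 [-0.73  0.74  0.52  1.95  3.65  0.83 -1.39]
0 90 cost 3.4e-17 [-0.45  0.48 -0.33  2.19  3.08  1.09 -0.8 ]
15 75 cost 2.1e-20 [-0.71  0.59  0.11  2.05  2.86  0.96 -0.82]
15 90 cost 1.6e-16 [-0.74  0.52  0.71  2.09  3.53  1.04 -1.46]
30 75 cost 1.3e-10 [-0.71  0.65  1.37  1.99  4.04  0.9  -2.11]
30 90 cost 1.9e-09 [ 0.13  0.29 -0.71  2.46  2.73  1.31 -0.79]
50 75 cost 2.1e-24 [-0.72  0.54  0.5   2.08  2.57  1.02 -0.93]
50 90 cost 2.8e-17 [-0.18  0.3  -0.23  2.33  2.57  1.39 -0.79]
70 75 cost 4.1e-11 [-0.83  0.58  0.91  2.06  2.43  0.91 -1.04]
70 90 cost 9.1e-17 [-0.82  0.66  1.36  2.02  2.93  0.88 -1.48]
```

```bash
python3 - <<'E'
s=open("kin.py").read()
s=s.replace("def fk(q,p):\n    a=q+","SG=np.ones(7)\ndef fk(q,p):\n    a=q*SG+")
i=s.index("def fit()")
s=s[:i]+'''def fit():
    global SG
    best=None
    for s3,s5,s7 in itertools.product((1,-1),repeat=3):
        SG=np.array([-1,1,s3,1,s5,1,s7.real])
        for u in (-3,-1.5,0,1.5):
            f=least_squares(res,[.35,.4,.4,.3,0,u,0,0,0,0,0],max_nfev=100)
            if best is None or f.cost<best[0].cost: best=(f,SG)
    SG=best[1]; print(SG); return best[0]
'''
open("kin.py","w").write(s)
E
timeout 500 python3 fitrun.py
```

```text
[-1  1 -1  1 -1  1 -1]
0.025691900011213308 [ 3.010e-01  5.300e-01  5.090e-01  3.620e-01 -5.700e-02 -4.774e+00
 -3.800e-02 -1.500e-02  4.000e-03 -1.700e-02  7.000e-03]
0.08660479788450505
-40 75 cost 6.2e-18 [-1.86  1.54  1.26  2.11 -0.22  0.37 -0.07]
-40 90 cost 3.4e-17 [-1.43  1.13  0.56  2.06  1.29  1.06 -1.47]
-20 75 cost 6.9e-17 [-1.07  0.77  0.24  2.36  1.98  1.12 -1.69]
-20 90 cost 2.9e-16 [-0.5   1.03 -0.38  2.29  2.14  1.9  -1.6 ]
0 75 cost 5.1e-03 [ 0.47  1.59 -1.23  2.46  3.08  1.97 -0.39]
0 90 cost 5.7e-18 [-0.13  1.11 -0.47  2.45  2.84  2.05 -1.37]
15 75 cost 2.9e-02 [-1.11  1.33  0.78  2.46  2.88  1.66 -2.54]
15 90 cost 1.6e-03 [-0.37  1.1   0.03  2.46  3.1   2.03 -1.7 ]
30 75 cost 4.1e-03 [-1.04  1.48  1.1   2.46  3.28  1.97 -2.73]
30 90 cost 2.4e-17 [-0.33  1.06  0.26  2.45  3.55  1.99 -1.73]
50 75 cost 7.2e-14 [ 1.2   1.36 -1.17  2.36  4.02  0.28 -0.87]
50 90 cost 8.0e-18 [-0.19  1.05  0.38  2.28  4.09  1.95 -1.72]
70 75 cost 1.1e-19 [ 1.    1.11 -0.94  2.1  -1.02  0.62 -2.14]
70 90 cost 3.1e-17 [ 1.24  1.67 -1.22  2.03 -0.31  0.51 -2.57]
```

```bash
cat > path.py <<'E'
from kin import *; import kin
from h import sense
kin.SG=np.array([-1,1,-1,1,-1,1,-1.]); P=np.load("p.npy")
lo=np.array([-2.85,-.5,-1.23,.21,-1.02,.16,-2.73]);hi=np.array([2.85,2.14,1.37,2.46,4.16,2.05,2.73])
def goal(h,tilt):
    h,t=np.radians([h,tilt]);tz=np.array([np.cos(h)*np.sin(t),np.sin(h)*np.sin(t),-np.cos(t)]);ty=np.array([-np.sin(h),np.cos(h),0])
    return R.from_matrix(np.c_[np.cross(ty,tz),ty,tz])
def step(q,x,g,w=.02):
    e=lambda a:(lambda y:np.r_[(y[0]-x)*5,(y[1].inv()*g).as_rotvec(),w*(a-q)])(fk(a,P))
    s=least_squares(e,np.clip(q,lo+1e-6,hi-1e-6),bounds=(lo,hi)); return s.x,np.abs(s.fun[:6]).max()
E
python3 - <<'E'
from path import *
q0=sense()["joint_positions"]
for hf in(-40,-60,-80):
    q=q0.copy(); print(hf)
    for k,(x,h,t) in enumerate([([.62,.15,.18],5+(hf-5)*i/6,60) for i in range(1,7)]+[([.62,.15,.18],hf,60+5*i) for i in range(1,7)]+[([.61,.15,.15],hf,90),([.61,.15,.1],hf,90)]):
        q,e=step(q,np.array(x),goal(h,t))
        if k%3==2 or k>11: print(round(h),t,q.round(2),round(e,3))
E
```

```text
-40
-18 60 [ 0.24  0.6  -1.16  2.37  1.93  1.33 -0.93] 0.0
-40 60 [ 0.01  0.73 -1.08  2.12  1.63  1.62 -1.02] 0.0
-40 75 [-0.18  0.84 -0.9   2.14  1.77  1.85 -1.18] 0.0
-40 90 [-0.33  0.96 -0.71  2.11  1.86  2.05 -1.32] 0.0
-40 90 [-0.37  1.01 -0.67  2.1   1.84  2.05 -1.39] 0.0
-40 90 [-0.4   1.1  -0.61  2.07  1.85  2.05 -1.45] 0.0
-60
-28 60 [ 0.13  0.67 -1.14  2.27  1.79  1.49 -0.96] 0.0
-60 60 [-0.09  0.85 -1.02  1.87  1.44  1.83 -1.1 ] 0.0
-60 75 [-0.25  0.94 -0.87  1.85  1.54  2.   -1.2 ] 0.0
-60 90 [-0.46  0.99 -0.57  1.82  1.54  2.05 -1.28] 0.0
-60 90 [-0.48  1.03 -0.56  1.82  1.53  2.05 -1.33] 0.0
-60 90 [-0.49  1.12 -0.54  1.79  1.54  2.04 -1.38] 0.0
-80
-38 60 [ 0.05  0.74 -1.12  2.15  1.67  1.62 -1.  ] 0.0
-80 60 [-0.15  0.95 -0.97  1.61  1.28  2.   -1.2 ] 0.0
-80 75 [-0.36  0.98 -0.68  1.57  1.27  2.05 -1.2 ] 0.0
-80 90 [-0.6   1.03 -0.33  1.52  1.23  2.05 -1.17] 0.0
-80 90 [-0.6   1.07 -0.33  1.53  1.21  2.04 -1.22] 0.0
-80 90 [-0.61  1.15 -0.33  1.49  1.21  2.02 -1.27] 0.0
```

```bash
python3 -c "
from h import *
pose(.62,.15,.18,-60,60)"
```

```text
turn [11.8   1.2   7.61] shift after [-0.45 -0.12 -0.46] shift now [-0.47  0.05 -0.45]
```

```bash
python3 -m handwheel '[[-0.16,0.02,-0.15,0,0,0],[-0.16,0.02,-0.15,0,0,0],[-0.16,0.02,-0.15,0,0,0],[0,0,0,0.5,0.05,0.32],[0,0,0,0.5,0.05,0.32],[0,0,0,0.5,0.05,0.32],[0,0,0,0.5,0.05,0.32],[0,0,0,0.5,0.05,0.32]]'; python3 -m handwheel '[[0,0,0,0.5,0.05,0.32],[0,0,0,0.5,0.05,0.32],[0,0,0,0.5,0.05,0.32],[0,0,0,0.5,0.05,0.32],[0,0,0,0.5,0.05,0.32],[0,0,0,0.5,0.05,0.32],[0,0,0,0.5,0.05,0.32],[0,0,0,0.5,0.05,0.32]]' >/dev/null; python3 -c "
from h import *
st();pose(.62,.15,.18,-60,60)"
```

```text
clock: 20.52
eef_pos: [0.6209, 0.1532, 0.186]
tool_rot: [0.519, 0.051, 0.85, -0.072]
contact_force: [0.3, -0.5, -0.2]
finger_gap: 0.0503
finger_force: 35.0
t 21.18 tcp [0.6205 0.1538 0.1861] tz [ 0.751 -0.468 -0.466] ty [ 0.514  0.857 -0.032] F [-0.1 -1.  -1.9] gap 0.0499 ff 35.0 j [ 0.02  0.74 -1.15  2.16  1.68  1.71 -0.89]
turn [5.36 0.58 3.4 ] shift after [ 0.09 -0.06  0.14] shift now [ 0.12 -0.08  0.11]
```

Working as predicted. Next, finish the turn and tilt to upright.

```bash
python3 -m handwheel '[[0,0,0,0.67,0.07,0.43],[0,0,0,0.67,0.07,0.43],[0,0,0,0.67,0.07,0.43],[0,0,0,0.67,0.07,0.43],[0,0,0,0.67,0.07,0.43],[0,0,0,0.67,0.07,0.43],[0,0,0,0.67,0.07,0.43],[0,0,0,0.67,0.07,0.43]]'  >/dev/null;python3 -m handwheel '[[0,0,0,0,-0.7,0],[0,0,0,0,-0.7,0],[0,0,0,0,-0.7,0],[0,0,0,0,-0.7,0],[0,0,0,0,-0.7,0],[0,0,0,0,-0.7,0],[0,0,0,0,-0.7,0],[0,0,0,0,0,0]]'  >/dev/null; python3 -c "
from h import *
st();pose(.613,.145,.16,-60,90)"
```

```text
t 22.52 tcp [0.6203 0.1549 0.1852] tz [ 0.496 -0.858 -0.131] ty [0.866 0.5   0.003] F [-0.   0.1 -1.4] gap 0.0496 ff 35.0 j [-0.46  0.91 -0.62  1.8   1.42  2.03 -1.18]
turn [ 0.01 -1.64 -0.03] shift after [ 0.63 -0.28  0.12] shift now [ 0.61 -0.28  0.2 ]
```

```bash
python3 -m handwheel '[[0,0,0,0,-0.41,0],[0,0,0,0,-0.41,0],[0,0,0,0,-0.41,0],[0,0,0,0,-0.41,0],[0,0,0,0,0,0],[0,0,0,0,0,0],[0,0,0,0,0,0]]'  >/dev/null
python3 - <<'E'
from h import *
st();pose(.613,.145,.16,-60,90)
a=cams.capture("scene")[40:240,240:440]; b=cams.capture("top")[110:240,120:300]
cv2.imwrite("pics/up.png",np.hstack([cv2.resize(a,(500,500),interpolation=2),cv2.resize(b,(300,500*1),interpolation=2)]))
E
```

```text
t 23.1 tcp [0.6216 0.1542 0.186 ] tz [ 0.5   -0.866 -0.003] ty [0.866 0.5   0.008] F [-0.9  0.9 -1.2] gap 0.0499 ff 35.0 j [-0.58  0.94 -0.46  1.79  1.4   2.03 -1.22]
turn [-0.   -0.04 -0.1 ] shift after [ 0.65 -0.3   0.09] shift now [ 0.65 -0.31  0.09]
```

View pics/up.png

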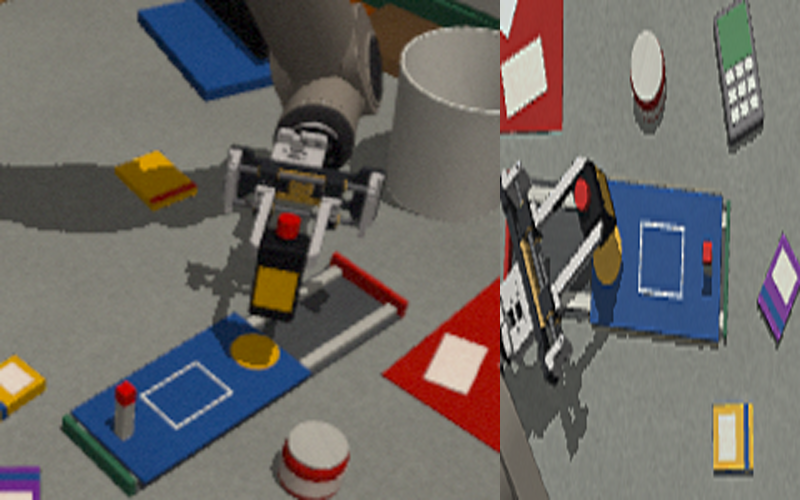

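```bash
cat > tilt.py <<'E'
from h import *
from scipy.optimize import least_squares
s=sense();r=rot(s);tz=r.apply([0,0,1]);up=-r.apply([1,0,0]);G=s["eef_pos"]-.014*tz
cal={n:cams.get_calibration(n) for n in("scene","top")}
def proj(n,p):
    K,V=np.array(cal[n]["camera_matrix"]),np.array(cal[n]["view"]);q=K@(V[:3,:3]@p+V[:3,3]);return q[:2]/q[2]
def cen(n,col,near,rad):
    H,S,V=cv2.split(cv2.cvtColor(cams.capture(n),cv2.COLOR_BGR2HSV))
    m=(((H<8)|(H>172))&(S>140)&(V>60)) if col=="r" else ((H>15)&(H<35)&(S>110))
    k,l,st_,c=cv2.connectedComponentsWithStats(m.astype(np.uint8)*255)
    i=min([i for i in range(1,k) if st_[i,4]>8],key=lambda i:np.linalg.norm(c[i]-near)); print(n,col,c[i].round(1),st_[i,4],np.round(near,1)); return c[i]
cap=G+.0375*up; lab=G-.03*up+.02*tz
obs=[("scene","c",cen("scene","r",proj("scene",cap),30)),("top","c",cen("top","r",proj("top",cap),30)),("scene","l",cen("scene","y",proj("scene",lab),30))]
def f(v,full=False):
    g,t,zl=v; a=up*np.cos(t)+tz*np.sin(t); n=tz*np.cos(t)-up*np.sin(t); o=[]
    for c,k,px in obs: o+=list(proj(c,G+(.108-g)*a if k=="c" else G+(zl-g)*a+.02*n)-px)
    return np.array(o+[(g-.07)*100,(zl-.047)*100])
q=least_squares(f,[.07,0,.047]);print("g,tilt,zl",q.x.round(4),"res px",q.fun.round(1))
E
python3 tilt.py
```

```text
scene r [355.1 129.9] 91 [354.8 128.9]
top r [169. 160.] 67 [169.7 159.8]
scene y [349.4 155.5] 295 [350.1 152.6]
g,tilt,zl [ 0.0756 -0.0815  0.037 ] res px [-0.4 -0.1  0.3  0.6  0.2 -0.3  0.6 -1. ]
```

```bash
python3 -m handwheel '[[0,0,0,0,0.4,-0.05],[0,0,0,0,0.4,-0.05],[0,0,0,0,0,0],[0.2,-0.1,0,0,0,0],[0.2,-0.1,0,0,0,0],[0.2,-0.1,0,0,0,0],[0,0,0,0,0,0],[0,0,0,0,0,0]]'; python3 tilt.py; python3 -c "
from h import *
st();pose(.613,.146,.106,-60,86)"
```

```text
clock: 24.02
eef_pos: [0.6102, 0.1495, 0.1604]
tool_rot: [0.592, 0.363, 0.632, -0.342]
contact_force: [0.6, 0.4, -1.1]
finger_gap: 0.0494
finger_force: 35.0
scene r [349.2 136. ] 88 [349.  135.3]
top r [172.8 165. ] 61 [173.7 164.9]
scene y [344.2 160.4] 270 [344.6 157.7]
g,tilt,zl [ 0.0752 -0.0817  0.037 ] res px [-0.2 -0.1  0.3  0.7 -0.  -0.4  0.5 -1. ]
t 24.17 tcp [0.6106 0.1497 0.1614] tz [ 0.5   -0.864 -0.064] ty [ 0.865  0.501 -0.   ] F [ 0.3 -0.4 -0.8] gap 0.0497 ff 35.0 j [-0.57  0.94 -0.48  1.82  1.38  1.99 -1.25]
turn [0.02 0.07 0.  ] shift after [1.38 0.01 0.21] shift now [1.38 0.01 0.2 ]
```

```bash
python3 -m handwheel '[[0.28,0,0.04,0,0,0],[0.28,0,0.04,0,0,0],[0.28,0,0.04,0,0,0],[0.28,0,0.04,0,0,0],[0.2,0,0.03,0,0,0],[0,0,0,0,0,0],[0,0,0,0,0,0]]'; python3 -m handwheel '[[0.06,0,0,0,0,0],[0.06,0,0,0,0,0],[0,0,0,0,0,0],[0,0,0,0,0,0]]';python3 -c "
from h import *
st();pose(.612,.146,.095,-60,86)"
```

```text
clock: 24.75
eef_pos: [0.6125, 0.1458, 0.1075]
tool_rot: [0.592, 0.364, 0.632, -0.342]
contact_force: [0.1, 0.3, -1.1]
finger_gap: 0.05
finger_force: 35.0
clock: 25.08
eef_pos: [0.6125, 0.1463, 0.1037]
tool_rot: [0.593, 0.364, 0.632, -0.342]
contact_force: [-0.2, -0.5, -1.3]
finger_gap: 0.0499
finger_force: 35.0
t 25.08 tcp [0.6125 0.1463 0.1037] tz [ 0.5   -0.863 -0.064] ty [0.865 0.501 0.   ] F [-0.2 -0.5 -1.3] gap 0.0499 ff 35.0 j [-0.57  1.04 -0.46  1.79  1.39  1.97 -1.31]
turn [ 0.02  0.07 -0.  ] shift after [ 0.22 -0.01  0.01] shift now [ 0.22 -0.01  0.01]
```

```bash
python3 -m handwheel '[[0.06,0,0,0,0,0],[0.06,0,0,0,0,0],[0,0,0,0,0,0],[0,0,0,0,0,0]]';python3 -m handwheel '[[0.05,0,0,0,0,0],[0,0,0,0,0,0],[0,0,0,0,0,0]]';python3 -m handwheel '[[0.05,0,0,0,0,0],[0,0,0,0,0,0],[0,0,0,0,0,0]]'
```

```text
clock: 25.42
eef_pos: [0.6126, 0.1465, 0.1003]
tool_rot: [0.594, 0.364, 0.631, -0.342]
contact_force: [-1.5, 1.1, 11.2]
finger_gap: 0.0499
finger_force: 35.0
clock: 25.67
eef_pos: [0.6126, 0.1465, 0.0996]
tool_rot: [0.595, 0.364, 0.63, -0.342]
contact_force: [-4.3, 1.3, 20.1]
finger_gap: 0.05
finger_force: 35.0
clock: 25.92
eef_pos: [0.6127, 0.1464, 0.0983]
tool_rot: [0.595, 0.364, 0.629, -0.342]
contact_force: [-3.0, -0.3, 24.9]
finger_gap: 0.0497
finger_force: 35.0
```

```bash
python3 -m handwheel '[[-0.06,0,0,0,0,0],[-0.05,0,0,0,0,0],[0,0,0,0,0,0],[0,0,0,0,0,0]]';python3 -m handwheel '[[0,0,0,0,0,0],[0,0,0,0,0,0],[0,0,0,0,0,0],[0,0,0,0,0,0],[0,0,0,0,0,0],[0,0,0,0,0,0],[0,0,0,0,0,0],[0,0,0,0,0,0]]' -1
python3 - <<'E'
from h import *
a=cams.capture("scene")[70:220,270:420]; b=cams.capture("top")[130:210,120:220]
cv2.imwrite("pics/stand.png",np.hstack([cv2.resize(a,(400,400),interpolation=2),cv2.resize(b,(400,400*1),interpolation=2)]))
E
```

```text
clock: 26.25
eef_pos: [0.6123, 0.1465, 0.0988]
tool_rot: [0.593, 0.364, 0.632, -0.342]
contact_force: [0.4, 0.8, -1.7]
finger_gap: 0.0497
finger_force: 35.0
clock: 26.92
eef_pos: [0.6124, 0.1464, 0.0991]
tool_rot: [0.593, 0.364, 0.632, -0.342]
contact_force: [-0.0, -0.8, -0.3]
finger_gap: 0.0936
finger_force: 0.0
```

View pics/stand.png

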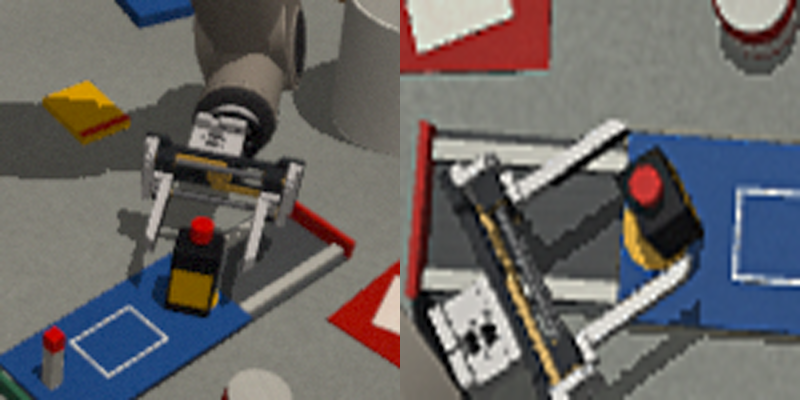

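```bash
python3 -m handwheel '[[0,0,-0.3,0,0,0],[0,0,-0.4,0,0,0],[0,0,-0.8,0,0,0],[0,0,-0.8,0,0,0],[0,0,-0.8,0,0,0],[-0.5,0,-0.5,0,0,0],[-0.9,0,0,0,0,0],[-0.9,0,0,0,0,0]]' >/dev/null; python3 -m handwheel '[[-0.8,0,0,0,1,0],[-0.6,0,0,0,1,0],[0,0,0,0,1,0],[0,0,0,0,1,0],[0,0,0,0,1,0],[0,0,0,0,1,0],[0,0,0,0,1,0],[0,0,0,0,1,0]]' >/dev/null
python3 - <<'E'
from h import *
st();pose(.48,.15,.25,-60,0)
img=cams.capture("top");cal=cams.get_calibration("top")
H,S,V=cv2.split(cv2.cvtColor(img,cv2.COLOR_BGR2HSV))
c,w,sz,a=blob(img,cal,(((H<8)|(H>172))&(S>130)).astype(np.uint8)*255,.142,(160,150,200,190));print("cap",c,w,sz)
E
```

```text
t 28.35 tcp [0.5452 0.2624 0.2563] tz [ 0.382 -0.656 -0.651] ty [0.864 0.503 0.001] F [ 0.6 -0.  -0.4] gap 0.094 ff 0.0 j [-0.56  0.52 -0.59  1.72  0.93  1.65 -0.89]
turn [ 0.02 10.78  0.04] shift after [-1.62 -2.82  0.16] shift now [-0.93 -2.82  1.32]
cap (181.95652173913044, 167.69927536231882) [0.60678256 0.1461101 ] [0.021824819967150688, 0.02471703477203846]
```

```bash
python3 -m handwheel '[[0,0,0,0,1,0],[0,0,0,0,1,0],[0,0,0,0,1,0],[0,0,0,0,1,0],[0,0,0,0,1,0],[0,0,0,0,1,0],[0,0,0,0,1,0],[0,0,0,0,1,0]]' >/dev/null; python3 -m handwheel '[[0,0,0,0,1,0],[0,0,0,0,1,0],[0,0,0,0,0.8,0],[0,0,0,0,0,1],[0,0,0,0,0,1],[0,0,0,0,0,1],[0,0,0,0,0,1],[0,0,0,0,0,1]]' >/dev/null;  python3 -m handwheel '[[0,0,0,0,0,0.8],[0,0,0,0,0,0.8],[0,0,0,0,0,0],[0,0,0,0,0,0]]' >/dev/null
python3 - <<'E'
from h import *
st();pose(.59,.07,.25,-94.7,0)
E
```

```text
t 30.07 tcp [0.5453 0.2616 0.2555] tz [ 0.    -0.003 -1.   ] ty [1. 0. 0.] F [ 0.7  0.1 -0.4] gap 0.0941 ff 0.0 j [-0.04  0.34 -0.65  1.68  0.22  1.2  -0.74]
turn [0.   0.04 1.03] shift after [-4.68  1.51  0.14] shift now [-4.79  1.11  0.15]
```

```bash
python3 -m handwheel '[[0,0,0,0,0,1],[-0.78,0.25,0,0,0,0],[-0.78,0.25,0,0,0,0],[-0.78,0.25,0,0,0,0],[-0.78,0.25,0,0,0,0],[-0.78,0.25,0,0,0,0],[-0.78,0.25,0,0,0,0],[0,0,0,0,0,0]]' >/dev/null; python3 -m handwheel '[[0,0,0,0,0,0],[0,0,0,0,0,0]]' >/dev/null
python3 - <<'E'
from h import *
st()
cal=cams.get_calibration("wrist");img=cams.capture("wrist");cv2.imwrite("pics/w2.png",img)
H,S,V=cv2.split(cv2.cvtColor(img,cv2.COLOR_BGR2HSV))
c,w,sz,a=blob(img,cal,(((H<8)|(H>172))&(S>130)&(V>90)).astype(np.uint8)*255,.142,(150,20,360,200));print("cap",c,w,sz)
c,w,sz,a=blob(img,cal,((H>100)&(H<125)&(S>120)).astype(np.uint8)*255,.022,(100,0,400,330));print("deck",c,w,sz,a)
E
```

```text
t 30.9 tcp [0.59   0.0701 0.2562] tz [ 0.001 -0.002 -1.   ] ty [ 0.997 -0.081  0.001] F [0.4 1.2 0.3] gap 0.0942 ff 0.0 j [ 0.23  0.3  -0.56  1.71  0.17  1.18 -0.46]
cap (305.8985148514852, 71.47398239823983) [0.65275496 0.18615941] [0.02375553362071514, 0.13552936911582947]
deck (242.5820671017744, 183.93051023183085) [0.57095368 0.04744176] [0.22632597386837006, 0.322973370552063] 85.388695
```

View pics/w2.png

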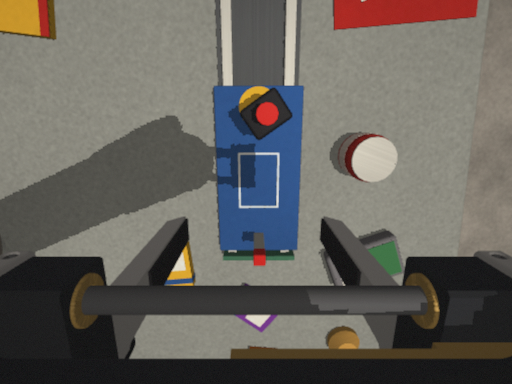

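The bottle stands with its cap at (267,113), visibly off the disc centre (258,103). I'll work out by how much.

Run:
```python
from h import *
cal=cams.get_calibration("wrist");img=cv2.imread("pics/w2.png")
H,S,V=cv2.split(cv2.cvtColor(img,cv2.COLOR_BGR2HSV))
c,w,sz,a=blob(img,cal,(((H<8)|(H>172))&(S>130)&(V>90)).astype(np.uint8)*255,.142,(240,90,290,135));print("cap",c,w,sz)
c,w,sz,a=blob(img,cal,((H>100)&(H<125)&(S>120)).astype(np.uint8)*255,.022,(200,80,315,250));print("deck",c,w,sz,a)
u=np.array([.082,.9966]);print("disc",w+.1*u,"pile",w-.01*u)
```

```text
cap (267.85421686746986, 114.29076305220883) [0.61155011 0.1483784 ] [0.02314050681889057, 0.02324380911886692]
deck (259.05285716055346, 166.32593803807893) [0.59895414 0.07389734] [0.12864241003990173, 0.25834181904792786] 85.66064
disc [0.60715414 0.17355734] pile [0.59813414 0.06393134]
```

```bash
sed -i 's|return c,ray(cal,c,zc)\[:2\],|return c,(np.array(r[0]) if max(r[1])>.05 else ray(cal,c,zc)[:2]),|' h.py
python3 - <<'E'
from h import *
cal=cams.get_calibration("wrist");img=cv2.imread("pics/w2.png")
H,S,V=cv2.split(cv2.cvtColor(img,cv2.COLOR_BGR2HSV))
u=np.array([.082,.9966])
c,w,sz,a=blob(img,cal,((H>100)&(H<125)&(S>120)).astype(np.uint8)*255,.022,(200,80,315,250));print("deck",c,w,sz,a,"pile",w-.01*u,"disc",w+.1*u)
c,w,sz,a=blob(img,cal,((S<90)&(V>110)).astype(np.uint8)*255,.022,(230,143,290,220));print("outline",c,w,sz,a)
img=cams.capture("top");cal=cams.get_calibration("top");H,S,V=cv2.split(cv2.cvtColor(img,cv2.COLOR_BGR2HSV))
c,w,sz,a=blob(img,cal,(((H<8)|(H>172))&(S>130)).astype(np.uint8)*255,.142,(160,150,200,190));print("topcap",c,w,sz)
E
```

```text
deck (259.05285716055346, 166.32593803807893) [0.59785753 0.06038563] [0.12864241003990173, 0.25834181904792786] 85.66064 pile [0.59703753 0.05041963] disc [0.60605753 0.16004563]
outline (259.36388519011683, 180.78103269714452) [0.597543   0.04940246] [0.06461582332849503, 0.09065517783164978] 85.03096Traceback (most recent call last):
  File "<stdin>", line 8, in <module>
  File "h.py", line 13, in blob
    h=cv2.convexHull(np.vstack([c for c in cs if cv2.contourArea(c)>6]))
                     ~~~~~~~~~^^^^^^^^^^^^^^^^^^^^^^^^^^^^^^^^^^^^^^^^^
    return _nx.concatenate(arrs, 0, dtype=dtype, casting=casting)
           ~~~~~~~~~~~~~~~^^^^^^^^^^^^^^^^^^^^^^^^^^^^^^^^^^^^^^^
ValueError: need at least one array to concatenate
```

```bash
python3 -c "
from h import *
to(.6115,.1484,.19,30)"
```

```text
tcp [0.59   0.0709 0.2563] yaw -4.6 j7 -0.46 gap 0.094 t 31.0
 turn units -7.55  shift after turn [1.41 1.43 1.66]
```

```bash
python3 -m handwheel '[[0,0,0,0,0,-0.95],[0,0,0,0,0,-0.95],[0,0,0,0,0,-0.95],[0,0,0,0,0,-0.95],[0,0,0,0,0,-0.95],[0,0,0,0,0,-0.95],[0,0,0,0,0,-0.95],[0,0,0,0,0,-0.9]]' >/dev/null;python3 -m handwheel '[[0.5,0.5,0,0,0,0],[0.5,0.5,0,0,0,0],[0.41,0.43,0,0,0,0],[0,0,0,0,0,0],[0,0,0.6,0,0,0],[0,0,0.6,0,0,0],[0,0,0,0,0,0],[0,0,0,0,0,0]]'; python3 -c "
from h import *
to(.6115,.1484,.085,30)"
```

```text
clock: 32.33
eef_pos: [0.6111, 0.1473, 0.2077]
tool_rot: [0.0, 0.5, 0.866, -0.001]
contact_force: [0.0, -0.6, 0.4]
finger_gap: 0.0937
finger_force: 0.0
tcp [0.6111 0.1473 0.2077] yaw 30.0 j7 -0.05 gap 0.0937 t 32.3
 turn units -0.01  shift after turn [0.02 0.03 3.07]
```

```bash
python3 -m handwheel '[[0,0.03,0.5,0,0,0],[0.02,0,0.5,0,0,0],[0,0,0.5,0,0,0],[0,0,0.5,0,0,0],[0,0,0.5,0,0,0],[0,0,0.5,0,0,0],[0,0,0,0,0,0],[0,0,0,0,0,0]]';python3 -m handwheel '[[0,0,0,0,0,0],[0,0,0,0,0,0],[0,0,0,0,0,0],[0,0,0,0,0,0],[0,0,0,0,0,0],[0,0,0,0,0,0],[0,0,0,0,0,0],[0,0,0,0,0,0]]' 1 15; python3 -m handwheel '[[0,0,-0.05,0,0,0],[0,0,-0.05,0,0,0],[0,0,-0.05,0,0,0],[0,0,0,0,0,0],[0,0,0,0,0,0]]'; python3 -c "
from h import *
s=sense();p=s['eef_pos']
st();to(p[0]-.006,p[1]+.0105,p[2]-.006,30)"
```

```text
clock: 33.0
eef_pos: [0.613, 0.1481, 0.0892]
tool_rot: [0.001, 0.501, 0.865, -0.001]
contact_force: [0.9, 0.8, 1.0]
finger_gap: 0.0944
finger_force: 0.0
clock: 33.67
eef_pos: [0.6128, 0.1476, 0.0882]
tool_rot: [0.001, 0.501, 0.865, -0.001]
contact_force: [-1.0, -0.4, 2.0]
finger_gap: 0.0499
finger_force: 15.0
clock: 34.08
eef_pos: [0.6128, 0.1477, 0.0943]
tool_rot: [0.001, 0.501, 0.865, -0.001]
contact_force: [0.4, -1.0, -1.3]
finger_gap: 0.0503
finger_force: 15.0
t 34.08 tcp [0.6128 0.1477 0.0943] tz [ 0.001 -0.002 -1.   ] ty [0.867 0.498 0.   ] F [ 0.4 -1.  -1.3] gap 0.0503 ff 15.0 j [ 0.12  0.54 -0.62  1.78  0.38  0.95 -0.13]
tcp [0.6128 0.1477 0.0943] yaw 29.9 j7 -0.13 gap 0.0503 t 34.1
 turn units -0.03  shift after turn [0.3  0.   0.15]
```

```bash
python3 -m handwheel '[[0.1,0,0,0,0,0],[0.1,0,0,0,0,0],[0.1,0,0,0,0,0],[0,0,0,0,0,0],[0,0,0.07,0,0,0],[0,0,0.06,0,0,0],[0,0,0,0,0,0],[0,0,0,0,0,0]]';python3 -m handwheel '[[0,0,0,0,0,0],[0,0,0,0,0,0],[0,0,0,0,0,0],[0,0,0,0,0,0],[0,0,0,0,0,0],[0,0,0,0,0,0],[0,0,0,0,0,0],[0,0,0,0,0,0]]' -1;python3 -m handwheel '[[0,0,-0.5,0,0,0],[0,0,-0.9,0,0,0],[0,0,-0.9,0,0,0],[0,0,-0.9,0,0,0],[0,0,-0.5,0,0,0],[0,0,0,0,0,0]]'; python3 -c "
from h import *
st();to(.4365,-.093,.15,-1)"
```

```text
clock: 34.75
eef_pos: [0.6067, 0.1579, 0.0887]
tool_rot: [0.001, 0.501, 0.865, -0.001]
contact_force: [0.1, 0.7, -1.2]
finger_gap: 0.05
finger_force: 15.0
clock: 35.42
eef_pos: [0.6068, 0.158, 0.089]
tool_rot: [0.001, 0.501, 0.865, -0.001]
contact_force: [-0.1, -0.4, -0.3]
finger_gap: 0.0942
finger_force: 0.0
clock: 35.92
eef_pos: [0.6084, 0.1594, 0.242]
tool_rot: [0.004, 0.501, 0.865, 0.002]
contact_force: [0.1, 0.4, -0.1]
finger_gap: 0.0939
finger_force: 0.0
t 35.92 tcp [0.6084 0.1594 0.242 ] tz [ 0.008 -0.001 -1.   ] ty [0.867 0.498 0.006] F [ 0.1  0.4 -0.1] gap 0.0939 ff 0.0 j [ 0.15  0.39 -0.68  1.65  0.26  1.19 -0.06]
tcp [0.6084 0.1594 0.242 ] yaw 29.8 j7 -0.06 gap 0.0939 t 35.9
 turn units 6.73  shift after turn [-6.37 -4.2   2.3 ]
```

```bash
python3 -m handwheel '[[0,0,0,0,0,0.96],[0,0,0,0,0,0.96],[0,0,0,0,0,0.96],[0,0,0,0,0,0.96],[0,0,0,0,0,0.96],[0,0,0,0,0,0.96],[0,0,0,0,0,0.96],[0,0,0,0,0,0]]' >/dev/null;python3 -m handwheel '[[-0.8,-0.53,0,0,0,0],[-0.8,-0.53,0,0,0,0],[-0.8,-0.53,0,0,0,0],[-0.8,-0.53,0,0,0,0],[-0.8,-0.53,0,0,0,0],[-0.8,-0.53,0,0,0,0],[-0.8,-0.53,0,0,0,0],[-0.7,-0.4,0,0,0,0]]' >/dev/null;  python3 -m handwheel '[[0,0,0.8,0,0,0],[0,0,0.8,0,0,0],[0,0,0.7,0,0,0],[0,0,0,0,0,0],[0,0,0,0,0,0]]'; python3 -c "
from h import *
to(.4405,-.093,.006,-1)
cal=cams.get_calibration('wrist');cv2.imwrite('pics/w3.png',cams.capture('wrist'))"
```

```text
clock: 37.67
eef_pos: [0.4374, -0.0908, 0.1448]
tool_rot: [0.0, 0.712, 0.702, -0.001]
contact_force: [-0.2, 0.8, 0.9]
finger_gap: 0.094
finger_force: 0.0
tcp [ 0.4374 -0.0908  0.1448] yaw -0.8 j7 -0.04 gap 0.094 t 37.7
 turn units 0.04  shift after turn [-0.05  0.08  3.47]
```

View pics/w3.png

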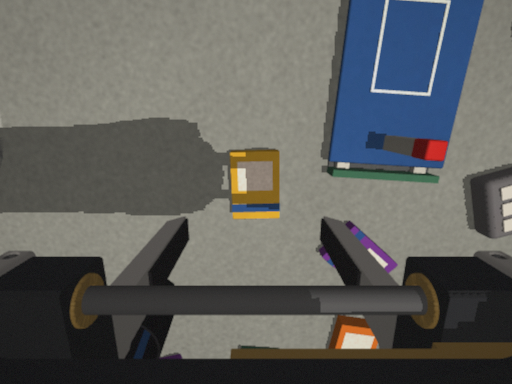

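The carton is at (255,184), rows 150–218, centred between the fingers.

```bash
cat > wc.py <<'E'
from h import *
def carton(img,cal,hlo,hhi,box,z=.02,smin=90):
    H,S,V=cv2.split(cv2.cvtColor(img,cv2.COLOR_BGR2HSV)); m=(((H>=hlo)&(H<=hhi)&(S>smin)&(V>50))).astype(np.uint8)*255
    c,w,sz,a=blob(img,cal,m,z,box); print("carton",np.round(c,1),w.round(4),np.round(sz,3),round(a,1)); return w,a
E
python3 - <<'E'
from wc import *
cal=cams.get_calibration("wrist"); w,a=carton(cv2.imread("pics/w3.png"),cal,10,40,(215,140,295,225))
to(*w,.006,a-90)
E
```

```text
carton [255.5 184.8] [ 0.441  -0.0924] [0.057 0.083] 91.0
tcp [ 0.4384 -0.0908  0.146 ] yaw -0.8 j7 -0.04 gap 0.0941 t 37.7
 turn units -0.39  shift after turn [-0.03  0.06  3.5 ]
```

```bash
python3 -m handwheel '[[-0.03,0.06,0.5,0,0,-0.35],[0,0,0.7,0,0,0],[0,0,0.7,0,0,0],[0,0,0.7,0,0,0],[0,0,0.6,0,0,0],[0,0,0.3,0,0,0],[0,0,0,0,0,0],[0,0,0,0,0,0]]';python3 -m handwheel '[[0,0,0,0,0,0],[0,0,0,0,0,0],[0,0,0,0,0,0],[0,0,0,0,0,0],[0,0,0,0,0,0],[0,0,0,0,0,0],[0,0,0,0,0,0],[0,0,0,0,0,0]]' 1 30;python3 -m handwheel '[[0,0,-0.3,0,0,0],[0,0,-0.8,0,0,0],[0,0,-0.8,0,0,0],[0,0,-0.8,0,0,0],[0,0,-0.4,0,0,0],[0,0,0,0,0,0],[0,0,0,0,0,0]]';python3 -c "
from h import *
to(.5967,.0495,.15,-4.7)"
```

```text
clock: 38.38
eef_pos: [0.4418, -0.0927, 0.0064]
tool_rot: [0.002, 0.703, 0.711, -0.0]
contact_force: [0.3, 1.1, -0.1]
finger_gap: 0.094
finger_force: 0.0
clock: 39.05
eef_pos: [0.4407, -0.0927, 0.0055]
tool_rot: [0.001, 0.703, 0.711, -0.0]
contact_force: [-1.9, -0.6, 7.4]
finger_gap: 0.0557
finger_force: 30.0
clock: 39.63
eef_pos: [0.4408, -0.0926, 0.1297]
tool_rot: [0.002, 0.703, 0.711, -0.0]
contact_force: [0.3, 0.8, -1.3]
finger_gap: 0.0554
finger_force: 30.0
tcp [ 0.4408 -0.0926  0.1297] yaw 0.6 j7 -0.04 gap 0.0554 t 39.6
 turn units 1.16  shift after turn [ 3.86  3.59 -0.51]
```

```bash
python3 -m handwheel '[[0,0,-0.25,0,0,0.58],[0,0,-0.26,0,0,0.58],[0.55,0.51,0,0,0,0],[0.55,0.51,0,0,0,0],[0.55,0.51,0,0,0,0],[0.55,0.51,0,0,0,0],[0.55,0.51,0,0,0,0],[0.55,0.51,0,0,0,0]]' >/dev/null;python3 -m handwheel '[[0.4,0.4,0,0,0,0],[0.16,0.13,0,0,0,0],[0,0,0,0,0,0],[0,0,0,0,0,0]]';python3 -c "
from h import *
to(.5967,.0495,.05,-4.7)"
```

```text
clock: 40.63
eef_pos: [0.5951, 0.0498, 0.1478]
tool_rot: [0.0, 0.735, 0.678, -0.001]
contact_force: [-1.0, -1.7, -1.7]
finger_gap: 0.056
finger_force: 30.0
tcp [0.5951 0.0498 0.1478] yaw -4.6 j7 -0.47 gap 0.056 t 40.6
 turn units 0.02  shift after turn [0.   0.04 2.45]
```

```bash
python3 -m handwheel '[[0,0.04,0.6,0,0,0],[0,0,0.6,0,0,0],[0,0,0.6,0,0,0],[0,0,0.6,0,0,0],[0,0,0.35,0,0,0],[0,0,0,0,0,0],[0,0,0,0,0,0]]';python3 -m handwheel '[[0,0,0.08,0,0,0],[0,0,0.08,0,0,0],[0,0,0.06,0,0,0],[0,0,0,0,0,0],[0,0,0,0,0,0]]';python3 -c "
from h import *
to(.5967,.0495,.028,-4.7)"
```

```text
clock: 41.22
eef_pos: [0.5973, 0.0489, 0.0395]
tool_rot: [0.001, 0.735, 0.678, -0.001]
contact_force: [0.4, 0.3, -0.9]
finger_gap: 0.0558
finger_force: 30.0
clock: 41.63
eef_pos: [0.598, 0.0496, 0.031]
tool_rot: [0.001, 0.735, 0.678, -0.0]
contact_force: [-1.1, 0.7, -0.6]
finger_gap: 0.0557
finger_force: 30.0
tcp [0.598  0.0496 0.031 ] yaw -4.7 j7 -0.56 gap 0.0557 t 41.6
 turn units 0.01  shift after turn [-0.   -0.03  0.08]
```

```bash
python3 -m handwheel '[[0,-0.02,0.06,0,0,0],[0,0,0.05,0,0,0],[0,0,0,0,0,0],[0,0,0,0,0,0]]';python3 -m handwheel '[[0,0,0,0,0,0],[0,0,0,0,0,0],[0,0,0,0,0,0],[0,0,0,0,0,0],[0,0,0,0,0,0],[0,0,0,0,0,0],[0,0,0,0,0,0],[0,0,0,0,0,0]]' -1;python3 -m handwheel '[[0,0,-0.5,0,0,0],[0,0,-0.9,0,0,0],[0,0,-0.9,0,0,0],[0,0,-0.9,0,0,0],[-0.5,0,-0.5,0,0,0],[0,0,0,0,0,0],[0,0,0,0,0,0]]';python3 - <<'E'
from wc import *
to(.574,-.3302,.15,-10.5)
cal=cams.get_calibration("wrist");img=cams.capture("wrist");cv2.imwrite("pics/w4.png",img)
carton(img,cal,14,40,(215,130,300,235),.042)
H,S,V=cv2.split(cv2.cvtColor(img,cv2.COLOR_BGR2HSV))
c,w,sz,a=blob(img,cal,((H>100)&(H<125)&(S>120)).astype(np.uint8)*255,.022,(190,40,330,265));print("deck",c,w,sz,a)
E
```

```text
clock: 41.97
eef_pos: [0.5973, 0.0498, 0.0271]
tool_rot: [0.002, 0.735, 0.678, -0.0]
contact_force: [-3.6, -0.9, 12.8]
finger_gap: 0.056
finger_force: 30.0
clock: 42.63
eef_pos: [0.5971, 0.0496, 0.0263]
tool_rot: [0.001, 0.735, 0.678, -0.0]
contact_force: [-0.4, -0.5, 0.8]
finger_gap: 0.0937
finger_force: 0.0
clock: 43.22
eef_pos: [0.5959, 0.0289, 0.1754]
tool_rot: [0.002, 0.736, 0.677, 0.0]
contact_force: [0.2, 0.1, -0.6]
finger_gap: 0.0941
finger_force: 0.0
tcp [0.5959 0.0289 0.1754] yaw -4.8 j7 -0.42 gap 0.0941 t 43.2
 turn units 1.25  shift after turn [-8.93  1.1   0.66]
carton [254.1 164.3] [0.5991 0.0503] [0.056 0.079] 85.3
deck (252.2276443034149, 142.45736627379873) [0.5975278  0.05850906] [0.12880271673202515, 0.2580079436302185] 85.60882
```

View pics/w4.png

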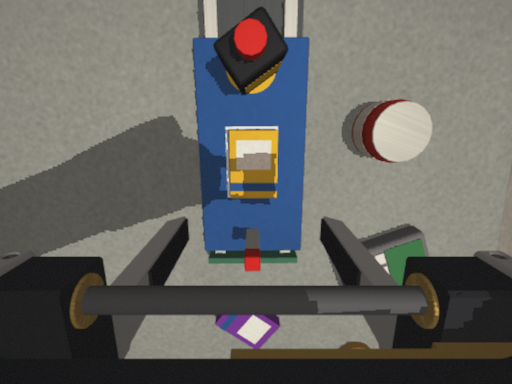

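The carton lies inside the outline, about 2 mm off centre (px 253,163), and the bottle is standing. Next is the orange carton.

```bash
python3 -m handwheel '[[0,0,0,0,0,0.62],[0,0,0,0,0,0.63],[-0.9,0.11,0,0,0,0],[-0.9,0.11,0,0,0,0],[-0.9,0.11,0,0,0,0],[-0.9,0.11,0,0,0,0],[-0.9,0.11,0,0,0,0],[-0.9,0.11,0,0,0,0]]' >/dev/null;python3 -m handwheel '[[-0.9,0.11,0,0,0,0],[-0.9,0.11,0,0,0,0],[-0.9,0.11,0,0,0,0],[-0.7,0.1,0,0,0,0],[0,0,0.6,0,0,0],[0,0,0,0,0,0],[0,0,0,0,0,0],[0,0,0,0,0,0]]' >/dev/null;python3 - <<'E'
from wc import *
cal=cams.get_calibration("wrist");img=cams.capture("wrist");cv2.imwrite("pics/w5.png",img)
w,a=carton(img,cal,3,22,(190,100,330,240),smin=150)
to(*w,.006,a-90)
E
```

```text
carton [252.9 188.3] [ 0.5739 -0.3286] [0.056 0.08 ] 79.9
tcp [ 0.5754 -0.3224  0.1515] yaw -10.3 j7 0.08 gap 0.0939 t 44.6
 turn units -0.03  shift after turn [-0.15 -0.02  3.64]
```

View pics/w5.png

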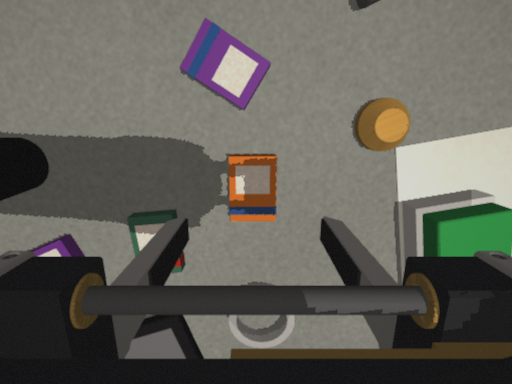

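The orange carton is at (253,188) with clear space for the fingers.

```bash
python3 -m handwheel '[[-0.15,-0.02,0.5,0,0,0],[0,0,0.7,0,0,0],[0,0,0.7,0,0,0],[0,0,0.7,0,0,0],[0,0,0.7,0,0,0],[0,0,0.33,0,0,0],[0,0,0,0,0,0],[0,0,0,0,0,0]]';python3 -m handwheel '[[0,0,0,0,0,0],[0,0,0,0,0,0],[0,0,0,0,0,0],[0,0,0,0,0,0],[0,0,0,0,0,0],[0,0,0,0,0,0],[0,0,0,0,0,0],[0,0,0,0,0,0]]' 1 30;python3 -m handwheel '[[0,0,-0.3,0,0,0],[0,0,-0.8,0,0,0],[0,0,-0.8,0,0,0],[0,0,-0.8,0,0,0],[0,0,-0.8,0,0,0],[0,0,-0.5,0,0,0],[0,0,0,0,0,0]]';python3 -c "
from h import *
to(.596,.049,.165,-4.7)"
```

```text
clock: 45.32
eef_pos: [0.5737, -0.3297, 0.0068]
tool_rot: [0.001, 0.768, 0.64, -0.0]
contact_force: [-0.3, -0.3, 1.2]
finger_gap: 0.0939
finger_force: 0.0
clock: 45.98
eef_pos: [0.5731, -0.3304, 0.0063]
tool_rot: [0.001, 0.768, 0.64, -0.0]
contact_force: [-2.1, 0.2, 5.9]
finger_gap: 0.0556
finger_force: 30.0
clock: 46.57
eef_pos: [0.5749, -0.3307, 0.1718]
tool_rot: [0.004, 0.768, 0.64, 0.001]
contact_force: [0.5, -1.5, -0.5]
finger_gap: 0.0558
finger_force: 30.0
tcp [ 0.5749 -0.3307  0.1718] yaw -10.4 j7 0.1 gap 0.0558 t 46.6
 turn units -1.24  shift after turn [ 9.5  -0.25  0.13]
```

```bash
python3 -m handwheel '[[0,0,0,0,0,-0.62],[0,0,0,0,0,-0.62],[0.5,-0.02,0,0,0,0],[0.8,-0.02,0,0,0,0],[0.8,-0.02,0,0,0,0],[0.8,-0.02,0,0,0,0],[0.8,-0.02,0,0,0,0],[0.8,-0.02,0,0,0,0]]' >/dev/null;python3 -m handwheel '[[0.8,-0.02,0,0,0,0],[0.8,-0.02,0,0,0,0],[0.8,-0.02,0,0,0,0],[0.8,-0.02,0,0,0,0],[0.8,-0.02,0,0,0,0],[0.6,0,0,0,0,0],[0.1,0,0,0,0,0],[0,0,0,0,0,0]]';python3 -m handwheel '[[0,0,0,0,0,0],[0,0,0,0,0,0]]';python3 -c "
from h import *
to(.596,.049,.05,-4.7)"
```

```text
clock: 47.9
eef_pos: [0.594, 0.0397, 0.1652]
tool_rot: [0.001, 0.734, 0.679, -0.0]
contact_force: [-0.6, -0.6, -0.9]
finger_gap: 0.0557
finger_force: 30.0
clock: 48.07
eef_pos: [0.5942, 0.036, 0.165]
tool_rot: [0.001, 0.736, 0.677, -0.001]
contact_force: [0.2, 0.3, -1.3]
finger_gap: 0.056
finger_force: 30.0
tcp [0.5942 0.036  0.165 ] yaw -4.8 j7 -0.44 gap 0.056 t 48.1
 turn units -0.02  shift after turn [0.34 0.02 2.87]
```

```bash
python3 -m handwheel '[[0.33,0.03,0,0,0,0],[0,0,0.6,0,0,0],[0,0,0.6,0,0,0],[0,0,0.6,0,0,0],[0,0,0.6,0,0,0],[0,0,0.2,0,0,0],[0,0,0,0,0,0],[0,0,0,0,0,0]]';python3 -c "
from h import *
to(.596,.049,.048,-4.7)"
```

```text
clock: 48.73
eef_pos: [0.597, 0.0504, 0.0617]
tool_rot: [0.001, 0.736, 0.677, -0.0]
contact_force: [0.1, -0.7, -0.6]
finger_gap: 0.0553
finger_force: 30.0
tcp [0.597  0.0504 0.0617] yaw -4.7 j7 -0.54 gap 0.0553 t 48.7
 turn units -0.01  shift after turn [-0.04 -0.02  0.34]
```

```bash
python3 -m handwheel '[[-0.04,-0.02,0.1,0,0,0],[0,0,0.08,0,0,0],[0,0,0.08,0,0,0],[0,0,0.08,0,0,0],[0,0,0.02,0,0,0],[0,0,0,0,0,0],[0,0,0,0,0,0]]';python3 -m handwheel '[[0,0,0,0,0,0],[0,0,0,0,0,0],[0,0,0,0,0,0],[0,0,0,0,0,0],[0,0,0,0,0,0],[0,0,0,0,0,0],[0,0,0,0,0,0],[0,0,0,0,0,0]]' -1;python3 -m handwheel '[[0,0,-0.4,0,0,0],[0,0,-0.9,0,0,0],[0,0,-0.9,0,0,0],[0,0,-0.9,0,0,0],[-0.5,0,-0.5,0,0,0],[0,0,0,0,0,0],[0,0,0,0,0,0]]';python3 - <<'E'
from wc import *
to(.44,-.3798,.15,-4.1)
cal=cams.get_calibration("wrist");img=cams.capture("wrist");cv2.imwrite("pics/w6.png",img)
carton(img,cal,3,16,(205,120,300,245),.062,150)
E
```

```text
clock: 49.32
eef_pos: [0.5962, 0.049, 0.0478]
tool_rot: [0.002, 0.736, 0.677, -0.0]
contact_force: [-5.2, -0.7, 16.0]
finger_gap: 0.0559
finger_force: 30.0
clock: 49.98
eef_pos: [0.5958, 0.0489, 0.0467]
tool_rot: [0.001, 0.736, 0.677, -0.0]
contact_force: [-0.3, -0.7, 0.2]
finger_gap: 0.0939
finger_force: 0.0
clock: 50.57
eef_pos: [0.5945, 0.0282, 0.1918]
tool_rot: [0.002, 0.736, 0.677, 0.0]
contact_force: [0.1, 1.0, -0.0]
finger_gap: 0.094
finger_force: 0.0
tcp [0.5945 0.0282 0.1918] yaw -4.8 j7 -0.41 gap 0.094 t 50.6
 turn units -0.16  shift after turn [-10.45  -3.13   1.06]
carton [254.3 163.8] [0.598  0.0507] [0.055 0.08 ] 85.5
```

The second carton is well placed at (0.598,0.051), 85.5°. Now the green one.

```bash
python3 -m handwheel '[[-0.85,-0.26,0,0,0,-0.16],[-0.85,-0.26,0,0,0,0],[-0.85,-0.26,0,0,0,0],[-0.85,-0.26,0,0,0,0],[-0.85,-0.26,0,0,0,0],[-0.85,-0.26,0,0,0,0],[-0.85,-0.26,0,0,0,0],[-0.85,-0.26,0,0,0,0]]' >/dev/null;python3 -m handwheel '[[-0.85,-0.26,0,0,0,0],[-0.85,-0.26,0,0,0,0],[-0.85,-0.26,0,0,0,0],[-0.85,-0.26,0,0,0,0],[-0.2,0,0.6,0,0,0],[0,0,0.4,0,0,0],[0,0,0,0,0,0],[0,0,0,0,0,0]]' >/dev/null;python3 -m handwheel '[[0,0,0,0,0,0],[0,0,0,0,0,0]]' >/dev/null;python3 - <<'E'
from wc import *
cal=cams.get_calibration("wrist");img=cams.capture("wrist");cv2.imwrite("pics/w7.png",img)
st()
H,S,V=cv2.split(cv2.cvtColor(img,cv2.COLOR_BGR2HSV)); m=(S>75)&(((H>45)&(H<95))|(H<8)|(H>172))&(V>35)
c,w,sz,a=blob(img,cal,m.astype(np.uint8)*255,.02,(205,120,320,245)); print(c,w,sz,a)
to(*w,.006,a-90)
E
```

```text
t 52.17 tcp [ 0.4411 -0.3767  0.1524] tz [ 0.002 -0.003 -1.   ] ty [ 0.998 -0.068  0.002] F [-0.1 -0.7  0.5] gap 0.0944 ff 0.0 j [ 0.85  0.34 -0.32  1.86  0.13  0.95  0.41]
(252.63148912744285, 183.95865675750065) [ 0.44095927 -0.37809384] [0.0571918748319149, 0.0802098885178566] 84.17754
tcp [ 0.4411 -0.3767  0.1524] yaw -3.9 j7 0.41 gap 0.0944 t 52.2
 turn units 0.42  shift after turn [-0.03 -0.01  3.66]
```

View pics/w7.png

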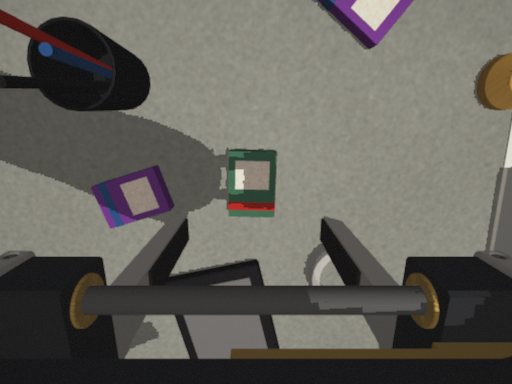

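The green carton is at (252,184). The purple look-alike (133,197) and pen cup (90,65) are clear of the fingers.

```bash
python3 -m handwheel '[[-0.03,0,0.5,0,0,0.4],[0,0,0.7,0,0,0],[0,0,0.7,0,0,0],[0,0,0.7,0,0,0],[0,0,0.7,0,0,0],[0,0,0.35,0,0,0],[0,0,0,0,0,0],[0,0,0,0,0,0]]';python3 -m handwheel '[[0,0,0,0,0,0],[0,0,0,0,0,0],[0,0,0,0,0,0],[0,0,0,0,0,0],[0,0,0,0,0,0],[0,0,0,0,0,0],[0,0,0,0,0,0],[0,0,0,0,0,0]]' 1 30;python3 -m handwheel '[[0,0,-0.3,0,0,0],[0,0,-0.8,0,0,0],[0,0,-0.8,0,0,0],[0,0,-0.8,0,0,0],[0,0,-0.8,0,0,0],[0,0,-0.8,0,0,0],[0,0,-0.2,0,0,0],[0,0,0,0,0,0]]';python3 -c "
from h import *
to(.596,.049,.185,-4.7)"
```

```text
clock: 52.83
eef_pos: [0.4407, -0.3783, 0.0059]
tool_rot: [0.001, 0.742, 0.671, -0.0]
contact_force: [0.0, 0.3, 0.3]
finger_gap: 0.0939
finger_force: 0.0
clock: 53.5
eef_pos: [0.4404, -0.3787, 0.0059]
tool_rot: [0.001, 0.742, 0.67, -0.0]
contact_force: [-0.7, 0.5, 5.1]
finger_gap: 0.0558
finger_force: 30.0
clock: 54.17
eef_pos: [0.4412, -0.3789, 0.1889]
tool_rot: [0.004, 0.742, 0.67, -0.0]
contact_force: [-0.5, 0.9, -1.9]
finger_gap: 0.0559
finger_force: 30.0
tcp [ 0.4412 -0.3789  0.1889] yaw -5.8 j7 0.4 gap 0.0559 t 54.2
 turn units -0.24  shift after turn [10.98  2.98  0.06]
```

```bash
python3 -m handwheel '[[0.5,0.13,0,0,0,-0.12],[0.8,0.21,0,0,0,-0.12],[0.8,0.22,0,0,0,0],[0.8,0.22,0,0,0,0],[0.8,0.22,0,0,0,0],[0.8,0.22,0,0,0,0],[0.8,0.22,0,0,0,0],[0.8,0.22,0,0,0,0]]' >/dev/null;python3 -m handwheel '[[0.8,0.22,0,0,0,0],[0.8,0.22,0,0,0,0],[0.8,0.22,0,0,0,0],[0.8,0.22,0,0,0,0],[0.8,0.22,0,0,0,0],[0.6,0.15,0,0,0,0],[0.2,0,0,0,0,0],[0,0,0,0,0,0]]' >/dev/null;python3 -m handwheel '[[0,0,0,0,0,0],[0,0,0,0,0,0]]';python3 -c "
from h import *
to(.596,.049,.068,-4.7)"
```

```text
clock: 55.67
eef_pos: [0.592, 0.0448, 0.1841]
tool_rot: [0.001, 0.736, 0.677, -0.001]
contact_force: [-0.3, 0.2, -0.4]
finger_gap: 0.0556
finger_force: 30.0
tcp [0.592  0.0448 0.1841] yaw -4.8 j7 -0.45 gap 0.0556 t 55.7
 turn units -0.02  shift after turn [0.12 0.09 2.9 ]
```

```bash
python3 -m handwheel '[[0.09,0.07,0,0,0,0],[0,0,0.6,0,0,0],[0,0,0.6,0,0,0],[0,0,0.6,0,0,0],[0,0,0.6,0,0,0],[0,0,0.2,0,0,0],[0,0,0,0,0,0],[0,0,0,0,0,0]]';python3 -c "
from h import *
to(.596,.049,.068,-4.7)"
```

```text
clock: 56.33
eef_pos: [0.5961, 0.0494, 0.0814]
tool_rot: [0.001, 0.736, 0.677, -0.0]
contact_force: [0.3, 0.0, -0.9]
finger_gap: 0.0558
finger_force: 30.0
tcp [0.5961 0.0494 0.0814] yaw -4.7 j7 -0.53 gap 0.0558 t 56.3
 turn units -0.01  shift after turn [-0.01 -0.    0.33]
```

```bash
python3 -m handwheel '[[0,0,0.1,0,0,0],[0,0,0.08,0,0,0],[0,0,0.08,0,0,0],[0,0,0.08,0,0,0],[0,0,0,0,0,0],[0,0,0,0,0,0],[0,0,0,0,0,0]]';python3 -m handwheel '[[0,0,0,0,0,0],[0,0,0,0,0,0],[0,0,0,0,0,0],[0,0,0,0,0,0],[0,0,0,0,0,0],[0,0,0,0,0,0],[0,0,0,0,0,0],[0,0,0,0,0,0]]' -1;python3 -m handwheel '[[0,0,-0.4,0,0,0],[0,0,-0.9,0,0,0],[0,0,-0.9,0,0,0],[0,0,-0.9,0,0,0],[-0.5,0,-0.5,0,0,0],[0,0,0,0,0,0],[0,0,0,0,0,0],[0,0,0,0,0,0]]';python3 - <<'E'
from wc import *
to(.5885,-.0465,.20,-4.7)
cal=cams.get_calibration("wrist");img=cams.capture("wrist");cv2.imwrite("pics/w8.png",img)
H,S,V=cv2.split(cv2.cvtColor(img,cv2.COLOR_BGR2HSV)); m=(S>75)&(((H>45)&(H<95))|(H<8)|(H>172))&(V>35)
c,w,sz,a=blob(img,cal,m.astype(np.uint8)*255,.082,(200,110,310,232)); print("green",c,w,sz,a)
c,w,sz,a=blob(img,cal,(((H<8)|(H>172))&(S>130)&(V>90)).astype(np.uint8)*255,.142,(200,0,300,90));print("cap",c,w,sz)
c,w,sz,a=blob(img,cal,((H>100)&(H<125)&(S>120)).astype(np.uint8)*255,.022,(170,20,340,265));print("deck",w,sz,a,"pile",w-.01*np.array([.082,.9966]))
sc=cams.capture("scene")[90:250,240:440]; cv2.imwrite("pics/v8.png",np.hstack([cv2.resize(img,(400,400)),cv2.resize(sc,(400,400))]))
E
```

```text
clock: 56.92
eef_pos: [0.5962, 0.0498, 0.0675]
tool_rot: [0.002, 0.736, 0.677, -0.0]
contact_force: [-0.0, -0.4, 4.0]
finger_gap: 0.0557
finger_force: 30.0
clock: 57.58
eef_pos: [0.5958, 0.0497, 0.0671]
tool_rot: [0.001, 0.736, 0.677, -0.0]
contact_force: [0.1, 0.6, 0.4]
finger_gap: 0.094
finger_force: 0.0
clock: 58.25
eef_pos: [0.5936, 0.0302, 0.2105]
tool_rot: [0.001, 0.736, 0.677, -0.001]
contact_force: [0.1, 1.1, -1.0]
finger_gap: 0.094
finger_force: 0.0
tcp [0.5936 0.0302 0.2105] yaw -4.7 j7 -0.41 gap 0.094 t 58.2
 turn units -0.0  shift after turn [-1.92  0.03  0.27]
green (255.62849677221027, 166.49738702735937) [0.59765226 0.04932482] [0.05618065595626831, 0.07954668253660202] 85.332085
cap (254.87808975281973, 51.23638108951283) [0.60557765 0.15863092] [0.023523446172475815, 0.02363457717001438]
deck [0.59774959 0.06010703] [0.12870317697525024, 0.25906482338905334] 85.62629 pile [0.59692959 0.05014103]
```

View pics/v8.png

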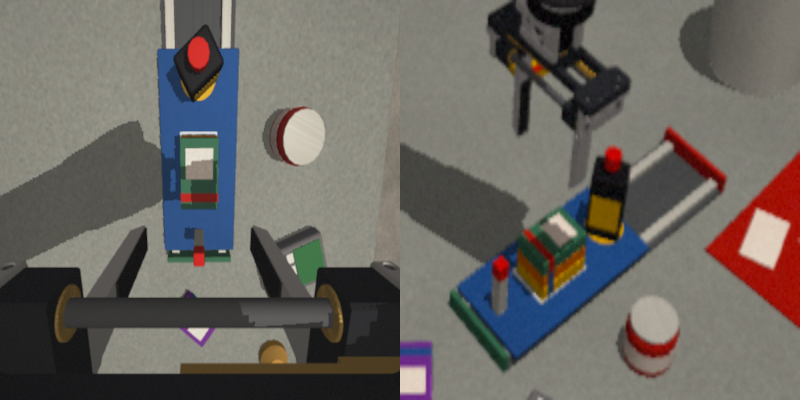

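The pile is within 1 mm of the mark and square (left picture 198,172). The bottle stands about 1 mm from the disc centre (198,55). Next, grip the post and slide the tray slowly.

```bash
python3 -m handwheel '[[-0.4,0.01,0,0,0,0],[-0.6,0.01,0,0,0,0],[-0.6,0.01,0,0,0,0],[-0.3,0,0,0,0,0],[0,0,0,0,0,0],[0,0,0,0,0,0]]' >/dev/null;python3 -c "
from h import *
to(.5882,-.0465,.066,-4.7)"
```

```text
tcp [ 0.5887 -0.0454  0.2107] yaw -4.7 j7 -0.27 gap 0.0938 t 58.9
 turn units -0.01  shift after turn [-0.02 -0.01  3.62]
```

```bash
python3 -m handwheel '[[0,0,0.6,0,0,0],[0,0,0.6,0,0,0],[0,0,0.6,0,0,0],[0,0,0.6,0,0,0],[0,0,0.6,0,0,0],[0,0,0.5,0,0,0],[0,0,0,0,0,0],[0,0,0,0,0,0]]';python3 -c "
from h import *
to(.5880,-.0465,.066,-4.7)"; python3 -m handwheel '[[0,0,0,0,0,0],[0,0,0,0,0,0],[0,0,0,0,0,0],[0,0,0,0,0,0],[0,0,0,0,0,0],[0,0,0,0,0,0],[0,0,0,0,0,0],[0,0,0,0,0,0]]' 1 15;python3 -m handwheel '[[0,0,0,0,0,0],[0,0,0,0,0,0],[0,0,0,0,0,0],[0,0,0,0,0,0],[0,0,0,0,0,0],[0,0,0,0,0,0],[0,0,0,0,0,0],[0,0,0,0,0,0]]'
```

```text
clock: 59.52
eef_pos: [0.5887, -0.0444, 0.0708]
tool_rot: [0.0, 0.735, 0.678, -0.001]
contact_force: [-0.3, 0.5, 0.7]
finger_gap: 0.0938
finger_force: 0.0
tcp [ 0.5887 -0.0444  0.0708] yaw -4.6 j7 -0.36 gap 0.0938 t 59.5
 turn units 0.02  shift after turn [-0.05 -0.01  0.12]
clock: 60.18
eef_pos: [0.5891, -0.0461, 0.0715]
tool_rot: [0.001, 0.736, 0.677, -0.0]
contact_force: [0.5, -0.4, -0.4]
finger_gap: 0.044
finger_force: 0.0
clock: 60.85
eef_pos: [0.5878, -0.046, 0.0712]
tool_rot: [0.001, 0.735, 0.678, -0.001]
contact_force: [-8.7, 1.2, 7.1]
finger_gap: 0.0162
finger_force: 15.0
```

```bash
python3 -m handwheel '[[0,-0.03,0,0,0,0],[0.02,0,0,0,0,0],[0.04,0,0,0,0,0],[0.06,0,0,0,0,0],[0.08,0,0,0,0,0],[0.1,0,0,0,0,0],[0.1,0,0,0,0,0],[0.1,0,0,0,0,0]]'; python3 -m handwheel '[[0.1,0,0,0,0,0],[0.1,0,0,0,0,0],[0.1,0,0,0,0,0],[0.1,0,0,0,0,0],[0.1,0,0,0,0,0],[0.1,0,0,0,0,0],[0.1,0,0,0,0,0],[0.1,0,0,0,0,0]]'
```

```text
clock: 61.52
eef_pos: [0.5894, -0.0254, 0.0712]
tool_rot: [0.001, 0.735, 0.678, -0.0]
contact_force: [-1.9, -2.1, -3.9]
finger_gap: 0.0155
finger_force: 15.0
clock: 62.18
eef_pos: [0.5918, 0.0063, 0.0712]
tool_rot: [0.001, 0.736, 0.677, -0.001]
contact_force: [-5.1, -2.0, -0.8]
finger_gap: 0.0158
finger_force: 15.0
```

```bash
python3 -m handwheel '[[0.1,0,0,0,0,0],[0.1,0,0,0,0,0],[0.1,0,0,0,0,0],[0.1,0,0,0,0,0],[0.1,0,0,0,0,0],[0.1,0,0,0,0,0],[0.1,0,0,0,0,0],[0.1,0,0,0,0,0]]'; python3 -m handwheel '[[0.1,0,0,0,0,0],[0.1,0,0,0,0,0],[0.1,0,0,0,0,0],[0.1,0,0,0,0,0],[0.1,0,0,0,0,0],[0.1,0,0,0,0,0],[0.1,0,0,0,0,0],[0.1,0,0,0,0,0]]'; python3 -c "
from h import *
st()
u=np.array([.082,.9966]);p=np.array([.5882,-.046])+.16*u;to(p[0],p[1],.0712,-4.7)"
```

```text
clock: 62.85
eef_pos: [0.5943, 0.0383, 0.0712]
tool_rot: [0.001, 0.736, 0.678, -0.001]
contact_force: [-6.0, -1.2, 1.7]
finger_gap: 0.0159
finger_force: 15.0
clock: 63.52
eef_pos: [0.5968, 0.0703, 0.0712]
tool_rot: [0.001, 0.735, 0.678, -0.001]
contact_force: [-8.8, -1.8, 3.7]
finger_gap: 0.0159
finger_force: 15.0
t 63.52 tcp [0.5968 0.0703 0.0712] tz [ 0.    -0.002 -1.   ] ty [ 0.997 -0.082  0.   ] F [-8.8 -1.8  3.7] gap 0.0159 ff 15.0 j [ 0.14  0.5  -0.47  1.86  0.29  0.85 -0.56]
tcp [0.5968 0.0703 0.0712] yaw -4.7 j7 -0.56 gap 0.0159 t 63.5
 turn units 0.0  shift after turn [ 1.09  0.02 -0.  ]
```

```bash
python3 -m handwheel '[[0.1,-0.01,0,0,0,0],[0.1,-0.01,0,0,0,0],[0.1,-0.01,0,0,0,0],[0.1,0,0,0,0,0],[0.1,0,0,0,0,0],[0.1,0,0,0,0,0],[0.1,0,0,0,0,0],[0.08,0,0,0,0,0]]'; python3 -m handwheel '[[0.06,0,0,0,0,0],[0.05,0,0,0,0,0],[0.04,0,0,0,0,0],[0.04,0,0,0,0,0],[0.04,0,0,0,0,0]]';python3 -m handwheel '[[0.03,0,0,0,0,0],[0.03,0,0,0,0,0],[0.03,0,0,0,0,0],[0,0,0,0,0,0]]'
```

```text
clock: 64.18
eef_pos: [0.5992, 0.1014, 0.0712]
tool_rot: [0.001, 0.736, 0.678, -0.0]
contact_force: [0.7, -1.8, -0.8]
finger_gap: 0.016
finger_force: 15.0
clock: 64.6
eef_pos: [0.5998, 0.11, 0.0712]
tool_rot: [0.001, 0.736, 0.677, -0.0]
contact_force: [2.6, -2.8, 1.3]
finger_gap: 0.0159
finger_force: 15.0
clock: 64.93
eef_pos: [0.6001, 0.1133, 0.0712]
tool_rot: [0.002, 0.736, 0.677, -0.0]
contact_force: [2.4, -3.1, 3.2]
finger_gap: 0.016
finger_force: 15.0
```

```bash
python3 -m handwheel '[[0.03,0,0,0,0,0],[0.03,0,0,0,0,0],[0.03,0,0,0,0,0],[0,0,0,0,0,0]]';python3 -m handwheel '[[0.03,0,0,0,0,0],[0.03,0,0,0,0,0],[0,0,0,0,0,0],[0,0,0,0,0,0]]'
```

```text
clock: 65.27
eef_pos: [0.6002, 0.1141, 0.0711]
tool_rot: [0.002, 0.736, 0.677, -0.002]
contact_force: [-0.2, -16.4, 8.1]
finger_gap: 0.016
finger_force: 15.0
clock: 65.6
eef_pos: [0.6003, 0.1161, 0.0709]
tool_rot: [0.002, 0.736, 0.677, -0.002]
contact_force: [0.4, -15.5, 6.4]
finger_gap: 0.0158
finger_force: 15.0
```

Against the red stop (16 N, travel 0.160). I'll ease off, let go and rise.

```bash
python3 -m handwheel '[[-0.03,0,0,0,0,0],[0,0,0,0,0,0]]';python3 -m handwheel '[[0,0,0,0,0,0],[0,0,0,0,0,0],[0,0,0,0,0,0],[0,0,0,0,0,0],[0,0,0,0,0,0],[0,0,0,0,0,0],[0,0,0,0,0,0],[0,0,0,0,0,0]]' -1;python3 -m handwheel '[[0,0,0,0,0,0],[0,0,0,0,0,0],[0,0,0,0,0,0],[0,0,0,0,0,0],[0,0,0,0,0,0],[0,0,0,0,0,0],[0,0,0,0,0,0],[0,0,0,0,0,0]]';python3 -m handwheel '[[0,0,-0.3,0,0,0],[0,0,-0.7,0,0,0],[0,0,-0.7,0,0,0],[0,0,-0.7,0,0,0],[0,0,-0.7,0,0,0],[0.3,0,-0.5,0,0,0],[0.6,0,0,0,0,0],[0.6,0,0,0,0,0]]' >/dev/null;python3 -m handwheel '[[0.6,0,0,0,0,0],[0,0,0,0,0,0],[0,0,0,0,0,0],[0,0,0,0,0,0]]';python3 - <<'E'
from wc import *
cal=cams.get_calibration("wrist");img=cams.capture("wrist");cv2.imwrite("pics/w9.png",img)
H,S,V=cv2.split(cv2.cvtColor(img,cv2.COLOR_BGR2HSV)); m=(S>75)&(((H>45)&(H<95))|(H<8)|(H>172))&(V>35)
def t(n,*a):
    try: c,w,sz,an=blob(*a);print(n,c,w,sz,an)
    except Exception as e: print(n,e)
t("green",img,cal,m.astype(np.uint8)*255,.082,(200,110,310,232))
t("deck",img,cal,((H>100)&(H<125)&(S>120)).astype(np.uint8)*255,.022,(170,20,340,265))
t("cap",img,cal,(((H<8)|(H>172))&(S>130)&(V>90)).astype(np.uint8)*255,.142,(200,0,300,80))
sc=cams.capture("scene")[70:230,260:460]; cv2.imwrite("pics/v9.png",np.hstack([cv2.resize(img,(400,400)),cv2.resize(sc,(400,400))]))
E
```

```text
clock: 65.77
eef_pos: [0.6003, 0.1161, 0.0709]
tool_rot: [0.002, 0.736, 0.677, -0.001]
contact_force: [1.8, -11.6, 2.5]
finger_gap: 0.016
finger_force: 15.0
clock: 66.43
eef_pos: [0.6003, 0.1185, 0.071]
tool_rot: [0.001, 0.736, 0.678, -0.0]
contact_force: [-0.2, 0.2, 0.3]
finger_gap: 0.0659
finger_force: 0.0
clock: 67.1
eef_pos: [0.6003, 0.1184, 0.071]
tool_rot: [0.001, 0.736, 0.677, -0.0]
contact_force: [0.2, 1.0, 0.2]
finger_gap: 0.094
finger_force: 0.0
clock: 68.1
eef_pos: [0.607, 0.2019, 0.2153]
tool_rot: [0.001, 0.736, 0.677, -0.0]
contact_force: [-0.0, -1.3, -0.5]
finger_gap: 0.0941
finger_force: 0.0
green (255.22285189982728, 176.53988557858375) [0.61001623 0.20835151] [0.05615614727139473, 0.07997068017721176] 85.43075
deck (254.43506381012878, 150.2321803237666) [0.61007267 0.21946052] [0.128784641623497, 0.25854870676994324] 85.64001
cap (253.6567098616297, 58.008712204407345) [0.6168384  0.32292816] [0.028492562472820282, 0.08031660318374634] 175.34169
```

View pics/v9.png

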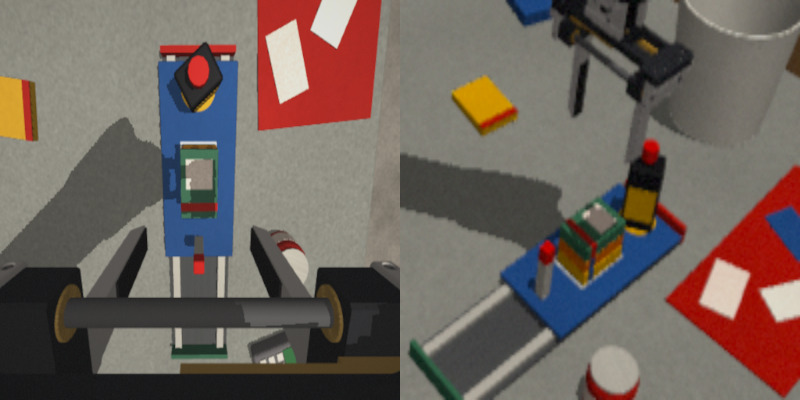

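The deck moved 0.160 m. The pile (198,180) is still square and 1 mm from the mark, the bottle (198,75) is standing on the disc, and the gripper is clear.

```bash
python3 -c "
from bench import arm
print(arm.sign_off())"
```

```text
the job is handed in; nothing more can be done
None
```

I handed the job in: by the last wrist and scene views the tray is home at the red stop, with the three cartons (yellow, orange, green) piled square about 1 mm off the outline's centre and the bottle standing on the disc. I got no verdict back.

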